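Wedge the casting mould up to its mark and lock it

ROBOT

A 6-joint arm with a two-finger parallel gripper is mounted at the origin on the work surface. World frame = base frame: x ahead of the robot, y to its left, z up, the work surface at z = 0. Lengths are in m, angles in rad, forces in N, time in s.
With the tool pointing down it reaches from about 0.375 to 0.9 m from the base axis. Payload 3.1 kg.
Tool frame: the origin (TCP) lies on the centre line of the jaws, within the pads' length; the fingertips stand bot.nose_length ahead of it and the grasp point (between the pads) lies 3 mm ahead of it (bot.nose_length is the distance from the TCP to the fingertips, in m); x points along the fingers, z is the direction in which the jaws open and shut, and the axes are right-handed (so a half turn about x gives the same grasp; the last joint's range is limited). The gripper opens to 87 mm and grips with 3 to 60 N. Pads are 19 mm wide; open, the fingers measure 117 mm over their backs; the gripper's body (75 mm by 190 mm) begins 51 mm behind the grasp point.
Start: joints at [1.069, 0.527, 1.433, -0, 1.181, -0.178], TCP at [0.198, 0.593, 0.245] pointing down, gripper open.
Joint ranges: [-3.08, 3.08], [-0.75, 2.2], [0.22, 2.44], [-1.43, 4.57], [0, 2.65], [-2.85, 2.85]. Speed limits (rad/s): [2.79, 2.79, 3.14, 3.14, 3.14, 3.14].

INTERFACE

Orientations are given as a rotation vector (axis times angle).
In Python, from station import bot gives the robot as it stands.
- The arm moves only by the tool step_arm, never from a script. Its argument "plan" is a list that holds one entry, the list of rows, each a list of 7 numbers: the shift along the world's x, y, z in m, then the turn, a rotation vector about the world's x, y, z in rad, then the opening, from -1 (shut) to 1 (fully open), so that 0 is half open. In form: [[[x, y, z, ax, ay, az, fingers], ...]]. A call has exactly 5 rows; each row shifts and turns the commanded pose from where the row before left it; what a row does not reach is not made up. A row lasts 1/12 s, in which the tool goes at most 41.7 mm and 7.16 degrees, less where a joint would pass 70% of its speed; a pose out of reach is approached as far as the arm can. A call is refused whole if a number of a shift passes 0.0417 or a number of a turn 0.125, either way. A call with a gripper value outside its range is refused whole. The fingers move at their own pace and stop on an object; the grip force is fixed at half the most. Time passes only in rows, so rows that do not move let the fingers close, or fill a call up. It gives the time, the measured TCP pose, the force and the opening at its end, in the units of the state.
- bot.observe(): the state, without advancing time (a new reading comes with each control period).
- bot.get_image(name): name is "side" or "top" or "wrist"; returns a dict with "color" (400x640x3 uint8, red, green, blue), "depth" (400x640 float32, m along the optical axis (not along the pixel's ray), 0 where there is no reading), "intrinsics" (3x3 intrinsics, pixels), "distortion" ([k1, k2, p1, p2, k3] as OpenCV has them; the pictures are not rectified), "rvec" (rotation vector, rad) and "tvec" (3), from world to camera coordinates, as OpenCV has them. Camera axes: x right, y down, z forward; pixel columns grow to the right and rows downward; lengths in m; the calibration is good to about 2 mm. A picture is of the moment at which its call begins.
- bot.sign_off(): hands the job in, once; it reports no verdict.
The state is a dict: "t": time; "q": joint angles; "qd": joint speeds; "joint_efforts": joint torques, N m; "ee_pos": TCP position; "eef_rot": TCP orientation; "wrist_force": force on the tool from outside, world axes, zero at the start; "torque": the same for the moment, N m; "grip_width": opening from 0.0 (shut) to 1.0 (fully open).
Only numpy, scipy, OpenCV 4.12 (cv2) and the standard library are available. Lean on these libraries where they do the work, as an engineer would, in place of code of your own. Each camera call takes 0.05 s, during which the arm holds its last target.

TASK

Lay the orange wedge on the bench and slide it, thin end first, under the free edge of the black casting mould until the mould's red pointer stands in the green band of the gauge, and leave the wedge there. Then take the yellow-handled key from the rack, put it in the blue lock, turn it gently back and forth to find the hidden slot so that its collar drops flush on the lock, and turn it anticlockwise until the steel dog has swung fully over the mould's edge. Leave the key in the lock, and leave the other things on the bench alone.

Things in the scene. Friction and masses are not known exactly. Their poses are not given: they have to be found in the camera images.
- fixture: Fixed levelling fixture; origin on the bench under the middle of the mould's free edge, z up. The mould lies from y=0 (free edge, x=-110 to +110 mm) to its hinge at y=+260 mm; its walls, up to 63 mm above the bench, begin at y=+60 mm; before them is a 6 mm flange. A rest pad 9 mm high lies under it at x=70 to 100, y=15 to 45 mm. Blue lock: 90 x 90 mm, 65 mm high, centred at x=+125, y=-55 mm.
- edge (a point): Bench point under the mould's free edge where the wedge should enter (fixture x=-50 mm, y=0); the wedge goes in along the fixture's +y. Fixture axes. The flange's underside here is 11 mm above the bench at the start and 24 mm when the mould is level; it rises 1.27 mm for each mm that the pointer rises.
- mould (a joint): Tilt of the hinged black mould, rad: 0 = level, -0.05 = its free edge lying at its lowest. Mass 0.9 kg: it falls back unless the wedge carries it.
- pointer (a point): Tip of the mould's red pointer, a 5 mm thick tab at its +x side, 205 mm from the hinge; centre of the tab's end face.
- mark (a point): Middle of the 6 mm high green band on the small white gauge plate beside the pointer (the plate's height differs from time to time). The pointer is right when its tip is at this height.
- wedge: Orange wedge, 180 mm long, 45 mm wide, 0.15 to 0.35 kg; origin on its underside at the middle of the thin end, which is 4 mm high; the body runs along its own -x to the thick end, 36 mm high, with an even slope (0.178 mm per mm). z up. It holds by friction where it is left.
- key: Key with yellow T handle, 95 mm high, about 0.2 kg; origin at the lower tip of its blade, z up the stem. Flat blade 26 mm (own x) by 6 mm (own y), 45 mm long; above it a collar of 60 mm diameter (z=45 to 53 mm); stem 16 mm diameter; handle bar 80 mm along own x, 14 mm thick (own y), z=77 to 95 mm. It stands upright in a rack hole, its collar on the rack's top; a half turn looks the same.
- key_bar (a point): Centre of the key's handle bar, 86 mm above the blade's tip.
- lock_mouth (a point): Centre of the lock's round mouth (31 mm wide, chamfered), on its top face 65 mm above the bench. The blade enters freely and rests on a turning core 31 to 32 mm down (collar 13 to 14 mm proud). Pressed lightly (5 N) within 0.25 rad of the core's hidden slot (29 by 9.4 mm, 3 mm chamfer) it dips 1 to 4 mm; within about 0.1 rad it goes 14 mm deeper, till the collar is flush on the lock.
- lock_index (a point): Outer end, 40 mm from the mouth's centre, of the white index line across the lock's top. The line points 0.5 rad clockwise (from above) of the fixture's x axis. The hidden slot (and so the key's blade and handle bar) lies somewhere within 0.55 rad either side of this line.
- dog (a joint): Steel dog with yellow tip, an arm of 87 mm turning about the lock's axis, rad anticlockwise from above: 0 to 0.1 at the start, end stop at 1.0 (along fixture +y, over the mould's edge). The key turns it when home in its slot (0.1 N m; 0.13 rad of play between blade and slot; at the end stop a clutch slips at 0.4 N m). Where the dog stands does not tell where the slot is.
- rack: Fixed wooden block 230 x 75 mm, 55 mm high, with two holes 120 mm apart along its x, for the two T-handled keys; origin under its centre.
- hex_key: The other T-handled key (red handle, round shaft), same outer size, in the other rack hole; leave alone.
- mallet: Rubber mallet lying flat, head 60 mm diameter by 110 mm, handle 240 mm along own -x; origin on the bench under the head; leave alone.
- jar: Upright jar, 72 mm diameter, 100 mm high; origin under its centre; leave alone.
- offcut: Strip of light wood 140 (own x) x 38 x 19 mm, lying beside the wedge; origin under its centre; leave alone.
- tape: Yellow tape measure, 70 x 35 mm, 60 mm high; origin under its centre; leave alone.
- level: Aluminium spirit level 200 (own x) x 22 mm, 45 mm high; origin under its centre; leave alone.
There are look-alikes about, which are no part of the job. What is shaped like the key but purple is not meant.

How it is judged:
By the outcome, as a careful person would: the job done as asked, in the order asked, and still so for the second after the job is handed in, with the robot touching nothing.
It also fails if it takes over 72 s, if anything falls off the work surface, if the arm or the gripper's body presses on something with over 40 N, if the wrist force passes 120 N, or if a joint passes its speed limit or range.

## Working session

There is one attempt and no reset: what is moved stays moved. The work goes in short steps, Python scripts to look and compute and a tool call to move; the robot and the scene stay as the last step left them, time stands still between calls to the robot, and variables do not carry over. Pictures are saved under pics/ and viewed, and the job is handed in when it is done.

Besides the shell and the picture viewer there is one more tool, called as name([rows], argument=value, ...), one row to a line, values as JSON. step_arm: Moves the arm, as the interface text tells. Its arguments: {"type":"object","properties":{"plan":{"type":"array"}},"required":["plan"]}

```bash
ls; mkdir -p pics; cat > h.py <<'E'
import numpy as np, cv2
from station import bot
def snap(n,fn=None):
    im=bot.get_image(n)
    if fn: cv2.imwrite('pics/'+fn,im['color'][:,:,::-1]); np.savez('pics/'+fn[:-4]+'.npz',**{k:np.array(v) for k,v in im.items()})
    return im
def load(fn): return dict(np.load('pics/'+fn+'.npz'))
def ray(im,uv):
    R,_=cv2.Rodrigues(np.array(im['rvec'],float)); t=np.array(im['tvec'],float).reshape(3)
    p=cv2.undistortPoints(np.array(uv,float).reshape(-1,1,2),im['intrinsics'],np.array(im['distortion'],float)).reshape(-1,2)
    d=np.c_[p,np.ones(len(p))]@R
    return -R.T@t,d
def plane(im,uv,z):
    c,d=ray(im,uv); return c+d*((z-c[2])/d[:,2])[:,None]
def dep(im,uv):
    c,d=ray(im,uv); uv=np.array(uv).reshape(-1,2).astype(int); return c+d*im['depth'][uv[:,1],uv[:,0]][:,None]
def proj(im,P):
    return cv2.projectPoints(np.array(P,float).reshape(-1,3),np.array(im['rvec'],float),np.array(im['tvec'],float),im['intrinsics'],np.array(im['distortion'],float))[0].reshape(-1,2)
def st():
    o=bot.observe(); 
    for k in ['t','q','ee_pos','eef_rot','wrist_force','torque','grip_width']: print(k,np.round(o[k],4))
E
python3 - <<'E'
from h import *
st(); print(bot.nose_length)
for n in ['top','side','wrist']: snap(n,n+'0.png')
E
```

```text
pics
t 0.0
q [ 1.0695  0.5285  1.4339 -0.      1.1814 -0.1785]
ee_pos [0.1979 0.5921 0.2436]
eef_rot [-0.9693  1.3468  0.9677]
wrist_force [ 0.1722 -0.4975  0.5434]
torque [-0.0352 -0.0859 -0.025 ]
grip_width 0.998
0.022
```

View pics/top0.png

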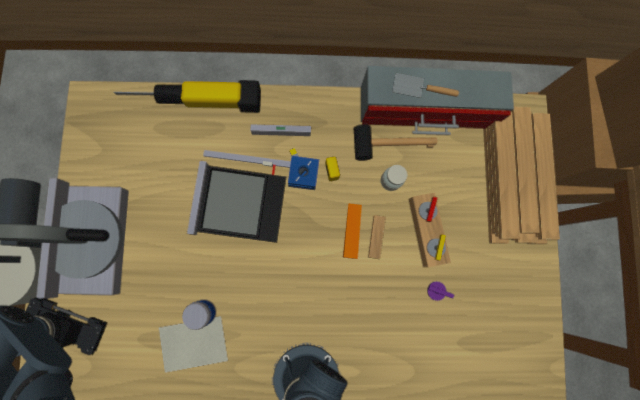

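View pics/side0.png

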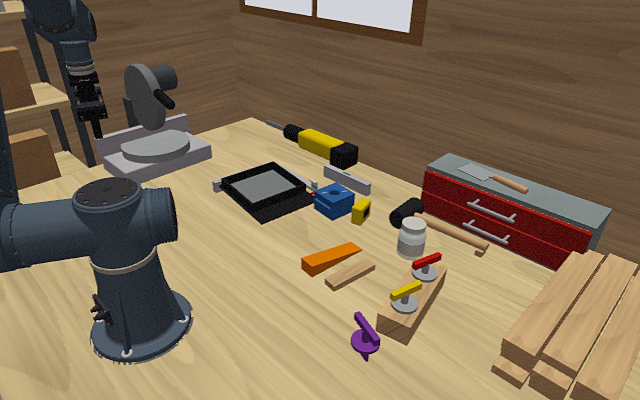

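View pics/wrist0.png

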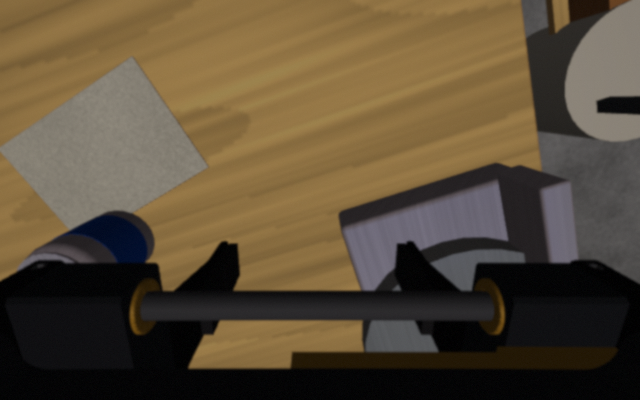

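```bash
python3 - <<'E'
from h import *
im=load('top0'); s=load('side0')
print(proj(im,[[0,0,0],[.5,0,0],[0.5,.3,0],[.5,-.3,0]]))
for n,uvs in dict(fix=[(245,205),(270,182),(282,210)],lock=[(292,160),(318,160),(316,187),(290,185)],wedge=[(354,206),(345,256),(359,256),(353,230)],rack=[(430,208),(440,246),(418,200)],jar=[(396,175)]).items(): print(n,np.round(dep(im,uvs),3).tolist())
c=im['color']; cv2.imwrite('pics/t0a.png',cv2.resize(c[130:270,180:340],None,fx=5,fy=4.2,interpolation=cv2.INTER_CUBIC)[:,:,::-1])
cv2.imwrite('pics/t0b.png',cv2.resize(c[150:310,320:470],None,fx=5,fy=3.75,interpolation=cv2.INTER_CUBIC)[:,:,::-1])
c=s['color']; cv2.imwrite('pics/s0a.png',cv2.resize(c[140:260,210:380],None,fx=4.7,fy=4.7,interpolation=cv2.INTER_CUBIC)[:,:,::-1])
cv2.imwrite('pics/s0b.png',cv2.resize(c[220:370,290:460],None,fx=4,fy=4,interpolation=cv2.INTER_CUBIC)[:,:,::-1])
E
```

```text
[[305.93611742 378.67307789]
 [308.81393661 220.70335566]
 [217.6517669  218.82221914]
 [398.79617465 222.48374742]]
fix [[0.545, 0.209, 0.021], [0.624, 0.131, 0.016], [0.534, 0.09, -0.002]]
lock [[0.688, 0.059, 0.064], [0.688, -0.024, 0.071], [0.613, -0.022, 0.005], [0.613, 0.064, 0.027]]
wedge [[0.551, -0.149, 0.007], [0.386, -0.117, 0.034], [0.387, -0.167, -0.0], [0.47, -0.144, 0.021]]
rack [[0.535, -0.371, 0.108], [0.419, -0.4, 0.106], [0.568, -0.351, 0.053]]
jar [[0.639, -0.269, 0.096]]
```

View pics/t0a.png

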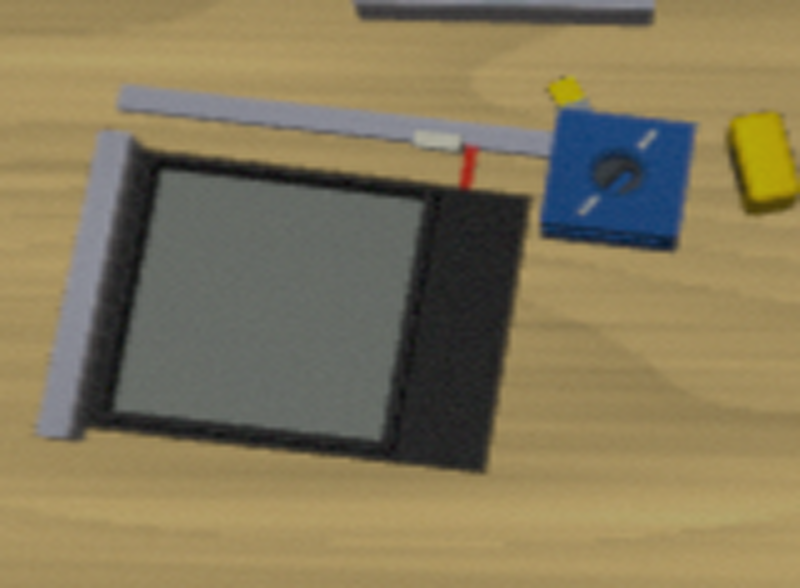

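View pics/t0b.png

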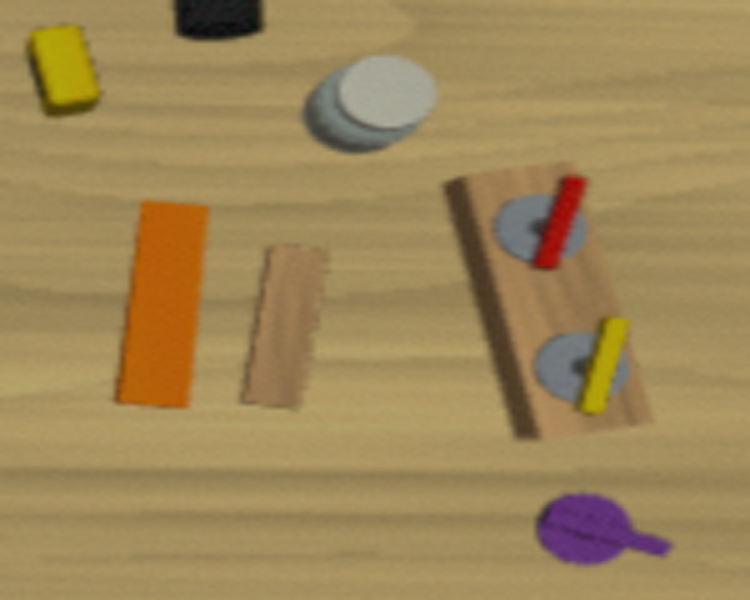

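View pics/s0a.png

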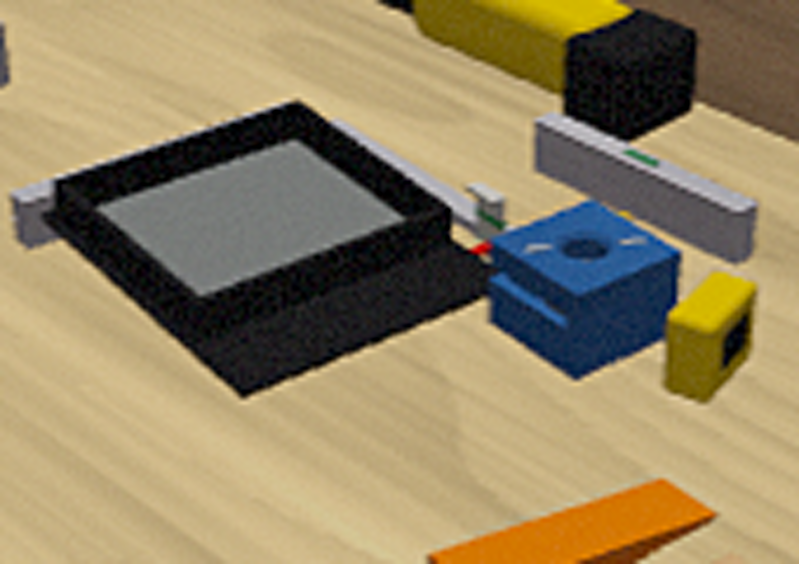

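View pics/s0b.png

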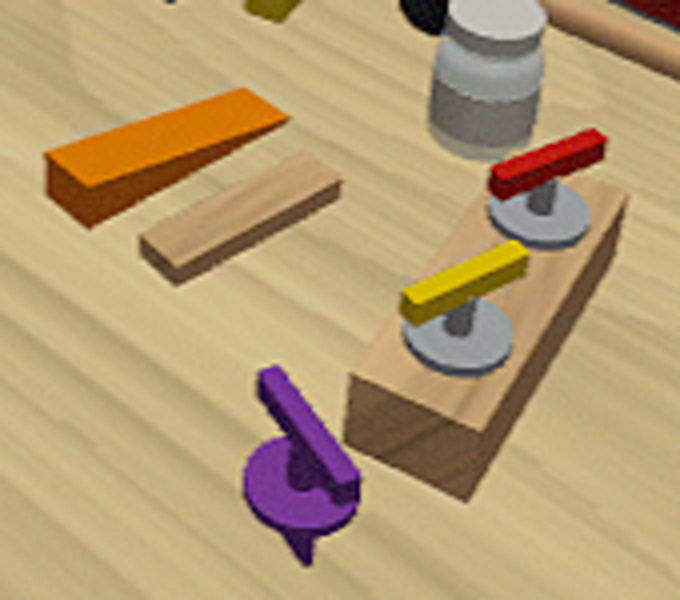

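```bash
python3 - <<'E'
from h import *
im=load('top0')
hsv=cv2.cvtColor(im['color'],cv2.COLOR_RGB2HSV)
def quad(mask,roi,eps=0.04):
    m=np.zeros_like(mask); x0,y0,x1,y1=roi; m[y0:y1,x0:x1]=mask[y0:y1,x0:x1]
    cs,_=cv2.findContours(m,cv2.RETR_EXTERNAL,cv2.CHAIN_APPROX_NONE); c=max(cs,key=cv2.contourArea)
    print('area',cv2.contourArea(c),'rect',cv2.minAreaRect(c)); return cv2.approxPolyDP(c,eps*cv2.arcLength(c,True),True).reshape(-1,2),c
org=cv2.inRange(hsv,(5,180,120),(17,255,255)); q,c=quad(org,(330,195,368,265)); print('wedge',q.tolist())
for p in q: print(p,plane(im,[p],.004)[0].round(3),plane(im,[p],.036)[0].round(3))
blk=cv2.inRange(hsv,(0,0,0),(180,255,60)); q,c=quad(blk,(190,155,287,245)); print('mould',q.tolist())
for p in q: print(p,plane(im,[p],.018)[0].round(3))
blu=cv2.inRange(hsv,(100,150,100),(125,255,255)); q,c=quad(blu,(285,150,325,192)); print('lock',q.tolist())
print(plane(im,q,.065).round(3))
yel=cv2.inRange(hsv,(22,180,120),(32,255,255))
for roi in [(425,230,455,265),(285,145,300,158)]:
    q,c=quad(yel,roi); mu=np.array(cv2.minAreaRect(c)[0]); print(q.tolist()); print(plane(im,[mu],.105),plane(im,q,.105).round(3))
s=load('side0'); h2=cv2.cvtColor(s['color'],cv2.COLOR_RGB2HSV)
print('depth gauge'); 
E
```

```text
area 696.5 rect ((352.44061279296875, 230.59405517578125), (14.527543067932129, 54.22952651977539), 5.7105937004089355)
wedge [[349, 203], [343, 256], [356, 258], [361, 205]]
[349 203] [ 0.561 -0.133  0.004] [ 0.556 -0.129  0.036]
[343 256] [ 0.386 -0.114  0.004] [ 0.385 -0.11   0.036]
[356 258] [ 0.38  -0.156  0.004] [ 0.38  -0.152  0.036]
[361 205] [ 0.556 -0.173  0.004] [ 0.551 -0.168  0.036]
area 5138.0 rect ((240.20997619628906, 203.53001403808594), (81.17585754394531, 66.89230346679688), 8.130102157592773)
mould [[207, 165], [196, 231], [275, 241], [284, 177]]
[207 165] [0.676 0.341 0.018]
[196 231] [0.457 0.364 0.018]
[275 241] [0.43  0.108 0.018]
[284 177] [0.642 0.085 0.018]
area 640.0 rect ((302.892333984375, 170.86155700683594), (26.543432235717773, 26.29536247253418), 7.125016689300537)
lock [[292, 157], [289, 182], [314, 185], [317, 160]]
[[ 0.697  0.059  0.065]
 [ 0.615  0.067  0.065]
 [ 0.607 -0.013  0.065]
 [ 0.689 -0.021  0.065]]
area 86.5 rect ((440.5353088378906, 246.8411865234375), (4.4470744132995605, 25.706260681152344), 12.52880859375)
[[442, 234], [436, 259], [440, 259], [445, 236]]
[[ 0.41611375 -0.40183771  0.105     ]] [[ 0.455 -0.408  0.105]
 [ 0.379 -0.387  0.105]
 [ 0.379 -0.399  0.105]
 [ 0.449 -0.417  0.105]]
area 19.5 rect ((292.7000427246094, 151.40000915527344), (4.919349670410156, 5.366562843322754), 63.43495178222656)
[[294, 149], [290, 150], [290, 152], [292, 154], [296, 152]]
[[0.70436926 0.05622532 0.105     ]] [[0.712 0.052 0.105]
 [0.709 0.065 0.105]
 [0.702 0.065 0.105]
 [0.696 0.058 0.105]
 [0.703 0.046 0.105]]
depth gauge
```

```bash
python3 - <<'E'
from h import *
o=bot.observe(); R=cv2.Rodrigues(np.array(o['eef_rot']))[0]; print(R.round(3)); print('jawyaw',np.arctan2(R[1,2],R[0,2]), o['q'][0]-o['q'][5],o['q'][0]+o['q'][5])
w=load('wrist0'); Rc=cv2.Rodrigues(w['rvec'])[0]; c=-Rc.T@w['tvec'].reshape(3)
print('cam in tool',R.T@(c-np.array(o['ee_pos'])), 'axes in tool (rows cam xyz)',(R.T@Rc.T).T.round(3)); print(w['intrinsics'],w['distortion'])
E
```

```text
[[-0.001 -0.948  0.317]
 [-0.001  0.317  0.948]
 [-1.     0.    -0.002]]
jawyaw 1.247984293658363 1.248000045987204 0.8909950743869243
cam in tool [-0.13933729  0.08433864 -0.00014613] axes in tool (rows cam xyz) [[-0.001 -0.001  1.   ]
 [-0.304 -0.953 -0.001]
 [ 0.953 -0.304  0.   ]]
[[323.75949256   0.         316.80092568]
 [  0.         323.75949256 203.54593442]
 [  0.           0.           1.        ]] [0.01077514 0.         0.         0.         0.        ]
```

step_arm([
  [[0.025,-0.029,0,0,0,-0.12,0.38],[0.025,-0.029,0,0,0,-0.12,0.38],[0.025,-0.029,0,0,0,-0.12,0.38],[0.025,-0.029,0,0,0,-0.12,0.38],[0.025,-0.029,0,0,0,-0.12,0.38]],
])

```text
t: 0.57
ee_pos: [0.3238, 0.4462, 0.2443]
eef_rot: [-0.504, 1.512, 0.503]
wrist_force: [0.9, -0.4, -0.1]
grip_width: 0.729
```

step_arm([
  [[0.02,-0.029,0,0,0,-0.12,0.38],[0.02,-0.029,0,0,0,-0.12,0.38],[0.02,-0.029,0,0,0,-0.12,0.38],[0.02,-0.029,0,0,0,-0.12,0.38],[0.02,-0.029,0,0,0,-0.12,0.38]],
])

```text
t: 0.98
ee_pos: [0.4238, 0.3011, 0.2444]
eef_rot: [-0.033, 1.571, 0.033]
wrist_force: [1.0, 0.2, 0.4]
grip_width: 0.686
```

step_arm([
  [[0,-0.029,0,0,0,-0.12,0.38],[0,-0.029,0,0,0,-0.12,0.38],[0,-0.029,0,0,0,-0.12,0.38],[0,-0.029,0,0,0,-0.12,0.38],[0,-0.029,0,0,0,-0.12,0.38]],
])

```text
t: 1.4
ee_pos: [0.4229, 0.1563, 0.2444]
eef_rot: [0.437, 1.527, -0.437]
wrist_force: [0.3, -0.2, -0.2]
grip_width: 0.684
```

step_arm([
  [[0,-0.029,0,0,0,-0.12,0.38],[0,-0.029,0,0,0,-0.12,0.38],[0,-0.029,0,0,0,-0.12,0.38],[0,-0.029,0,0,0,-0.12,0.38],[0,-0.029,0,0,0,-0.12,0.38]],
])

```text
t: 1.82
ee_pos: [0.4228, 0.0114, 0.2445]
eef_rot: [0.9, 1.377, -0.9]
wrist_force: [0.3, 1.1, 0.5]
grip_width: 0.692
```

step_arm([
  [[0,-0.029,0,0,0,-0.108,0.38],[0,-0.029,0,0,0,-0.108,0.38],[0,-0.029,0,0,0,-0.108,0.38],[0,-0.029,0,0,0,-0.108,0.38],[0,-0.029,0,0,0,-0.108,0.38]],
])

```text
t: 2.23
ee_pos: [0.4228, -0.1337, 0.2445]
eef_rot: [1.302, 1.147, -1.302]
wrist_force: [0.1, 0.1, -0.1]
grip_width: 0.689
```

```bash
python3 - <<'E'
from h import *
st(); snap('wrist','w1.png');o=bot.observe(); R=cv2.Rodrigues(np.array(o['eef_rot']))[0]; print('jawyaw',np.arctan2(R[1,2],R[0,2]))
E
```

```text
t 2.2333
q [-5.5920e-01  2.8430e-01  1.8685e+00  1.0000e-04  9.8900e-01  1.1384e+00]
ee_pos [ 0.4228 -0.1337  0.2445]
eef_rot [ 1.3021  1.1468 -1.3021]
wrist_force [ 0.0997  0.1214 -0.1315]
torque [-0.0245  0.1631 -0.0254]
grip_width 0.6886
jawyaw -1.703689106186331
```

View pics/w1.png

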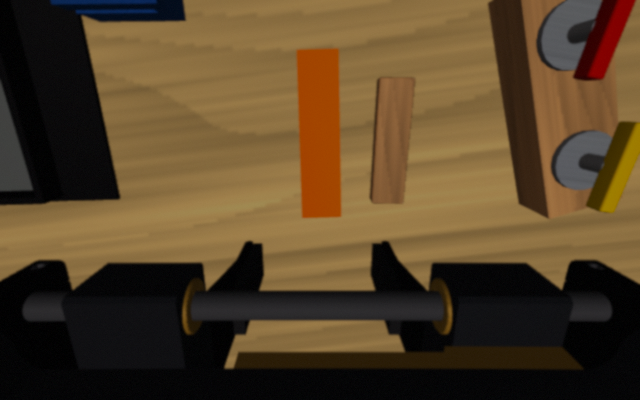

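```bash
cat >> h.py <<'E'
def mask(im,lo,hi,roi=None):
    m=cv2.inRange(cv2.cvtColor(im['color'],cv2.COLOR_RGB2HSV),lo,hi)
    if roi is not None:
        k=np.zeros_like(m); x0,y0,x1,y1=roi; k[y0:y1,x0:x1]=m[y0:y1,x0:x1]; m=k
    return m
def quad(m,n=4):
    cs,_=cv2.findContours(m,cv2.RETR_EXTERNAL,cv2.CHAIN_APPROX_NONE); c=max(cs,key=cv2.contourArea)
    for e in np.linspace(.01,.1,30):
        q=cv2.approxPolyDP(c,e*cv2.arcLength(c,True),True).reshape(-1,2)
        if len(q)<=n: break
    return q,c
E
python3 - <<'E'
from h import *
im=load('w1')
q,c=quad(mask(im,(3,150,60),(17,255,255)));print(q.tolist())
for p in q: print(p,plane(im,[p],.004)[0].round(4),plane(im,[p],.036)[0].round(4))
t=plane(im,[p for p in q if p[1]<100],.004).mean(0); b=plane(im,[p for p in q if p[1]>100],.036).mean(0)
print(t,b,np.linalg.norm(t-b),np.arctan2(*(t-b)[[1,0]]))
# offcut left edge
print(plane(im,[(378,77),(370,202)],.019))
# lock/ mould corner
print(plane(im,[(118,197)],.018))
E
```

```text
[[636, 0], [591, 80], [520, 0], [547, 217]]
[636   0] [ 0.5595 -0.4769  0.004 ] [ 0.555  -0.4489  0.036 ]
[591  80] [ 0.488  -0.4426  0.004 ] [ 0.4895 -0.4174  0.036 ]
[520   0] [ 0.5754 -0.3615  0.004 ] [ 0.5696 -0.3432  0.036 ]
[547 217] [ 0.3322 -0.4096  0.004 ] [ 0.3469 -0.3872  0.036 ]
[ 0.54095781 -0.42699488  0.004     ] [ 0.34687598 -0.38721372  0.036     ] 0.20068457024111505 -0.20217083036060413
[[ 0.52082448 -0.21066532  0.019     ]
 [ 0.38459152 -0.19170007  0.019     ]]
[[0.4280778  0.10150577 0.018     ]]
```

```bash
python3 - <<'E'
from h import *
im=load('w1')
q,c=quad(mask(im,(3,180,60),(17,255,255),(270,30,360,240)));print(q.tolist())
t=plane(im,[p for p in q if p[1]<100],.004); b=plane(im,[p for p in q if p[1]>100],.036)
print(t,b); t=t.mean(0);b=b.mean(0)
print(t,b,np.linalg.norm(t-b),np.arctan2(*(t-b)[[1,0]]))
E
```

```text
[[337, 48], [296, 51], [302, 217], [340, 216]]
[[ 0.55577453 -0.1720636   0.004     ]
 [ 0.55847789 -0.12829441  0.004     ]] [[ 0.38219631 -0.1110174   0.036     ]
 [ 0.37788161 -0.15422867  0.036     ]]
[ 0.55712621 -0.150179    0.004     ] [ 0.38003896 -0.13262303  0.036     ] 0.18080958763300414 -0.09881452321984074
```

step_arm([
  [[-0.003,0,-0.03,0,0,0.0055,0.38],[-0.003,0,-0.03,0,0,0.0055,0.38],[-0.003,0,-0.03,0,0,0.0055,0.38],[-0.003,0,-0.03,0,0,0.0055,0.38],[-0.003,-0.001,-0.03,0,0,0.0055,0.38]],
])

```text
t: 2.7
ee_pos: [0.4082, -0.1332, 0.0935]
eef_rot: [1.277, 1.163, -1.277]
wrist_force: [0.0, -0.6, 0.4]
grip_width: 0.692
```

step_arm([
  [[0,0,-0.03,0,0,0,0.38],[0,0,-0.025,0,0,0,0.38],[0,0,-0.0125,0,0,0,0.38],[0,0,0,0,0,0,-1],[0,0,0,0,0,0,-1]],
])

```text
t: 3.12
ee_pos: [0.408, -0.133, 0.0265]
eef_rot: [1.278, 1.166, -1.278]
wrist_force: [-0.0, 0.3, 0.0]
grip_width: 0.612
```

step_arm([
  [[0,0,0,0,0,0,-1],[0,0,0,0,0,0,-1],[0,0,0.01,0,0,0,-1],[0,0,0.015,0,0,0,-1],[0,0,0,0,0,0,-1]],
])

```text
t: 3.53
ee_pos: [0.4093, -0.1338, 0.0544]
eef_rot: [1.278, 1.159, -1.276]
wrist_force: [0.3, 0.5, -2.7]
grip_width: 0.517
```

```bash
python3 - <<'E'
from h import *
st(); snap('wrist','w2.png')
E
```

```text
t 3.5333
q [-5.7670e-01  6.5170e-01  2.0637e+00  1.0000e-04  4.2140e-01  1.0873e+00]
ee_pos [ 0.4093 -0.1338  0.0544]
eef_rot [ 1.2778  1.1588 -1.2756]
wrist_force [ 0.2508  0.5243 -2.685 ]
torque [-0.0231  0.1929 -0.0061]
grip_width 0.5169
```

View pics/w2.png

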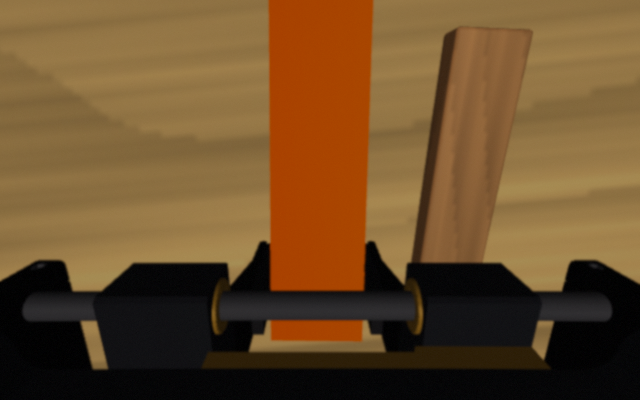

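step_arm([
  [[0.0039,0.0038,0.005,0,0,0.1045,-1],[0.0039,0.0038,0.005,0,0,0.1045,-1],[0.0039,0.0038,0.005,0,0,0.1045,-1],[0.0039,0.0038,0.005,0,0,0.1045,-1],[0.0039,0.0038,0.005,0,0,0.1045,-1]],
])

```text
t: 4.0
ee_pos: [0.4277, -0.114, 0.0772]
eef_rot: [0.884, 1.384, -0.884]
wrist_force: [0.7, -0.5, -3.5]
grip_width: 0.515
```

step_arm([
  [[0.0039,0.0038,0.005,0,0,0.1045,-1],[0.0039,0.0038,0.005,0,0,0.1045,-1],[0.0039,0.0038,0.005,0,0,0.1045,-1],[0.0039,0.0038,0.005,0,0,0.1045,-1],[0.0039,0.0038,0.005,0,0,0.1045,-1]],
])

```text
t: 4.42
ee_pos: [0.4471, -0.0949, 0.1021]
eef_rot: [0.481, 1.517, -0.481]
wrist_force: [0.6, -0.3, -2.6]
grip_width: 0.517
```

step_arm([
  [[0.0039,0.0038,0,0,0,0.1045,-1],[0.0039,0.0038,0,0,0,0.1045,-1],[0.0039,0.0038,0,0,0,0.1045,-1],[0.0039,0.0038,0,0,0,0.1045,-1],[0.0039,0.0038,0,0,0,0.1045,-1]],
])

```text
t: 4.83
ee_pos: [0.4666, -0.0759, 0.1018]
eef_rot: [0.072, 1.57, -0.072]
wrist_force: [-0.6, -0.5, -3.3]
grip_width: 0.515
```

```bash
python3 - <<'E'
from h import *
st(); snap('wrist','w3.png');o=bot.observe(); R=cv2.Rodrigues(np.array(o['eef_rot']))[0]; print('jawyaw',np.arctan2(R[1,2],R[0,2]))
E
```

```text
t 4.8333
q [-0.3983  0.5732  1.9328  0.      0.6357 -0.3066]
ee_pos [ 0.4666 -0.0759  0.1018]
eef_rot [ 0.0721  1.5697 -0.072 ]
wrist_force [-0.5683 -0.4985 -3.3084]
torque [-0.1472  0.0175  0.0098]
grip_width 0.5146
jawyaw -0.08803055266805258
```

View pics/w3.png

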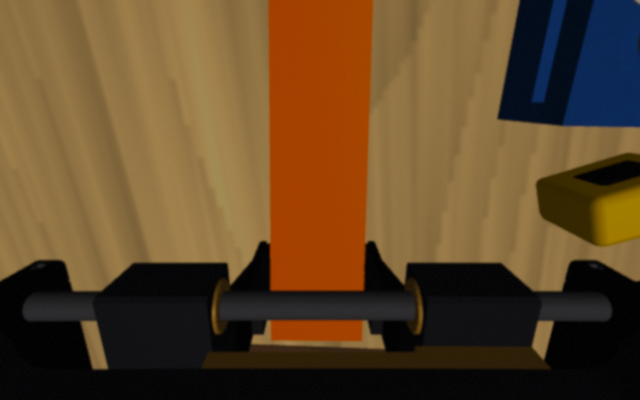

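```bash
python3 - <<'E'
from h import *
im=load('w1'); g=cv2.cvtColor(im['color'],cv2.COLOR_RGB2HSV)
P=[]
for v in range(30,192,4):
    row=im['color'][v,:,0].astype(int); u=np.where(row[:160]<50)[0]
    u=u[u<140]; 
    if len(u): P.append((u.max()+.5,v))
P=np.array(P); print(P[:3],P[-3:])
w=plane(im,P,.017); vx,vy,x0,y0=cv2.fitLine(w[:,:2].astype(np.float32),cv2.DIST_HUBER,0,.01,.01).ravel(); print('free edge dir yaw',np.arctan2(vy,vx),np.arctan(vy/vx),x0,y0, w[0],w[-1])
s=snap('top','top1.png')
im=s
ls=quad(mask(im,(100,150,100),(125,255,255),(285,150,325,192)))[0]; print(plane(im,ls,.065).mean(0))
cv2.imwrite('pics/t1a.png',cv2.resize(im['color'][140:270,180:400],None,fx=3.6,fy=3.6,interpolation=cv2.INTER_CUBIC)[:,:,::-1])
m=mask(im,(0,0,0),(180,255,60),(190,155,287,245)); 
P=[]
for v in range(182,238,2):
    u=np.where(m[v,255:290])[0]
    P.append((255+u.max()+.5,v))
w=plane(im,P,.017); vx,vy,x0,y0=cv2.fitLine(w[:,:2].astype(np.float32),cv2.DIST_HUBER,0,.01,.01).ravel(); print('top free edge',np.arctan(vy/vx),x0,y0,w[0],w[-1])
E
```

```text
[[83.5 30. ]
 [84.5 34. ]
 [85.5 38. ]] [[115.5 182. ]
 [116.5 186. ]
 [117.5 190. ]]
free edge dir yaw -0.11434186 -0.114341855 0.52401274 0.08990803 [0.60233049 0.08103357 0.017     ] [0.43620709 0.10008677 0.017     ]
[0.65235643 0.02274852 0.065     ]Traceback (most recent call last):
  File "<stdin>", line 18, in <module>
    return umr_maximum(a, axis, None, out, keepdims, initial, where)
ValueError: zero-size array to reduction operation maximum which has no identity
```

View pics/t1a.png

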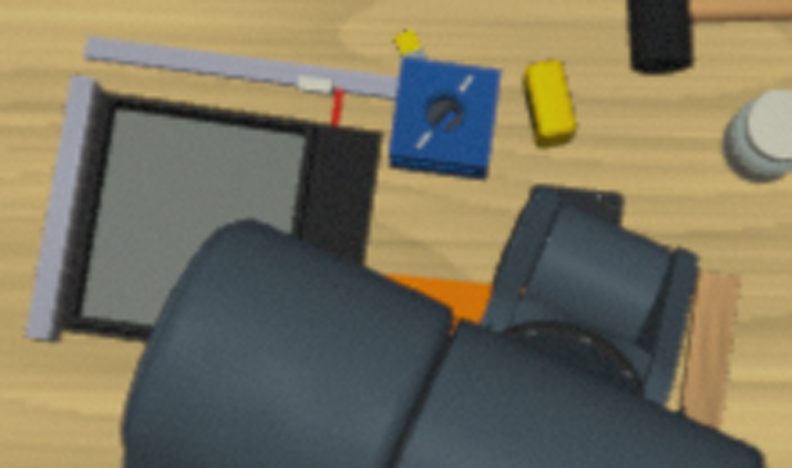

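step_arm([
  [[0,0,-0.025,0,0,-0.012,-1],[0,0,-0.025,0,0,-0.012,-1],[0,0,-0.018,0,0,0,-1],[0,0,-0.006,0,0,0,-1],[0,0,-0.0015,0,0,0,-1]],
])

```text
t: 5.35
ee_pos: [0.4653, -0.0761, 0.0268]
eef_rot: [0.098, 1.572, -0.097]
wrist_force: [-4.0, 1.0, 21.0]
grip_width: 0.515
```

```bash
python3 - <<'E'
from h import *
st(); snap('wrist','w4.png');o=bot.observe(); R=cv2.Rodrigues(np.array(o['eef_rot']))[0]; print('jawyaw',np.arctan2(R[1,2],R[0,2]))
s=snap('side','s4.png')
cv2.imwrite('pics/s4a.png',cv2.resize(s['color'][130:280,200:390],None,fx=4,fy=4,interpolation=cv2.INTER_CUBIC)[:,:,::-1])
E
```

```text
t 5.35
q [-3.9960e-01  7.2930e-01  1.9631e+00 -2.0000e-04  4.5230e-01 -2.7540e-01]
ee_pos [ 0.4653 -0.0761  0.0268]
eef_rot [ 0.0982  1.5716 -0.0967]
wrist_force [-4.0031  0.9635 20.9851]
torque [-0.0863  0.7466 -0.1233]
grip_width 0.5148
jawyaw -0.12378773757550965
```

View pics/s4a.png

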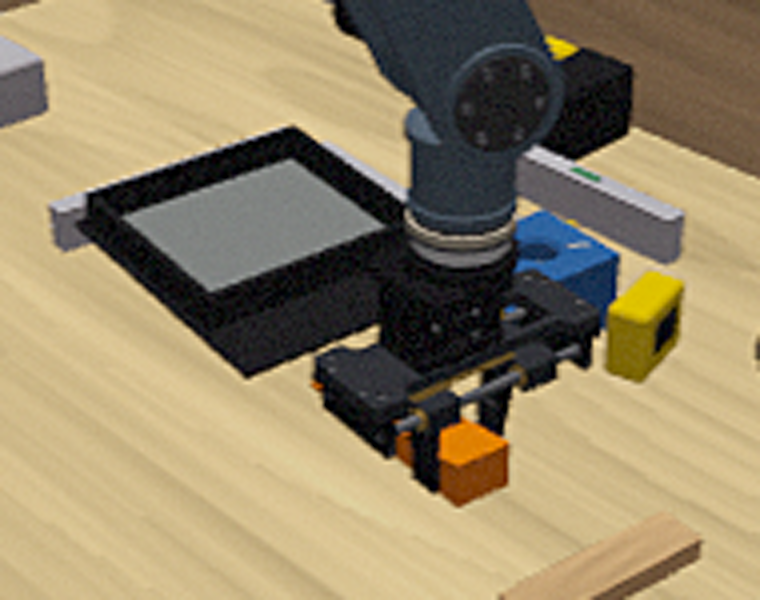

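View pics/w4.png

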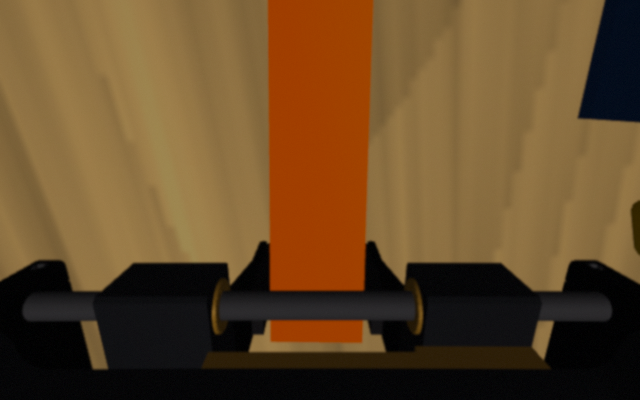

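```bash
python3 - <<'E'
from h import *
s=load('side0'); t=load('top0')
for nm,im,roi in [('side',s,(295,170,335,205)),('top',t,(255,150,285,180))]:
    c=cv2.cvtColor(im['color'],cv2.COLOR_RGB2HSV)
    x0,y0,x1,y1=roi
    for cn,lo,hi in [('red',(0,140,60),(6,255,255)),('red2',(172,120,60),(180,255,255)),('green',(45,80,40),(90,255,255)),('white',(0,0,150),(180,45,255))]:
        m=mask(im,lo,hi,roi); ys,xs=np.nonzero(m)
        if len(xs)==0: continue
        print(nm,cn,len(xs),xs.min(),xs.max(),ys.min(),ys.max(),[ (a,b) for a,b in zip(xs,ys)][:40] if cn!='white' else '')
    cv2.imwrite('pics/g_%s.png'%nm,cv2.resize(im['color'][y0:y1,x0:x1],None,fx=16,fy=16,interpolation=cv2.INTER_NEAREST)[:,:,::-1])
E
```

```text
side red 7 311 313 191 193 [(np.int64(313), np.int64(191)), (np.int64(311), np.int64(192)), (np.int64(312), np.int64(192)), (np.int64(313), np.int64(192)), (np.int64(311), np.int64(193)), (np.int64(312), np.int64(193)), (np.int64(313), np.int64(193))]
side red2 2 310 314 192 193 [(np.int64(314), np.int64(192)), (np.int64(310), np.int64(193))]
side green 6 312 316 185 188 [(np.int64(312), np.int64(185)), (np.int64(313), np.int64(186)), (np.int64(314), np.int64(186)), (np.int64(315), np.int64(187)), (np.int64(316), np.int64(187)), (np.int64(316), np.int64(188))]
side white 83 295 326 174 192 
top red 20 272 274 165 174 [(np.int64(273), np.int64(165)), (np.int64(274), np.int64(165)), (np.int64(273), np.int64(166)), (np.int64(274), np.int64(166)), (np.int64(273), np.int64(167)), (np.int64(274), np.int64(167)), (np.int64(273), np.int64(168)), (np.int64(274), np.int64(168)), (np.int64(273), np.int64(169)), (np.int64(274), np.int64(169)), (np.int64(273), np.int64(170)), (np.int64(274), np.int64(170)), (np.int64(272), np.int64(171)), (np.int64(273), np.int64(171)), (np.int64(272), np.int64(172)), (np.int64(273), np.int64(172)), (np.int64(272), np.int64(173)), (np.int64(273), np.int64(173)), (np.int64(272), np.int64(174)), (np.int64(273), np.int64(174))]
top white 35 255 279 157 164
```

View pics/g_side.png

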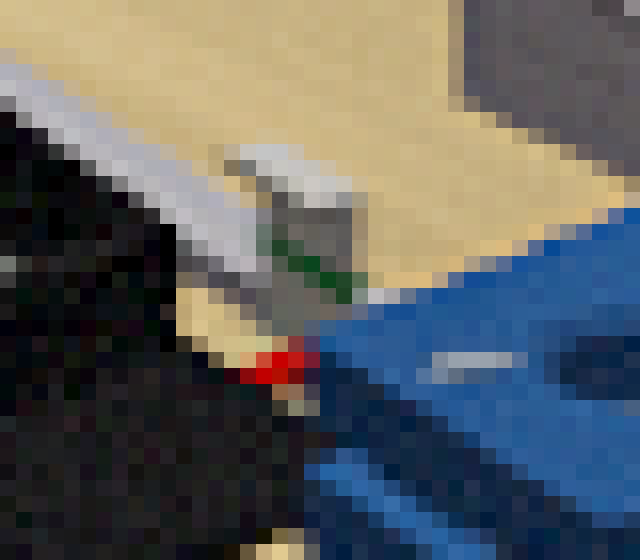

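View pics/g_top.png

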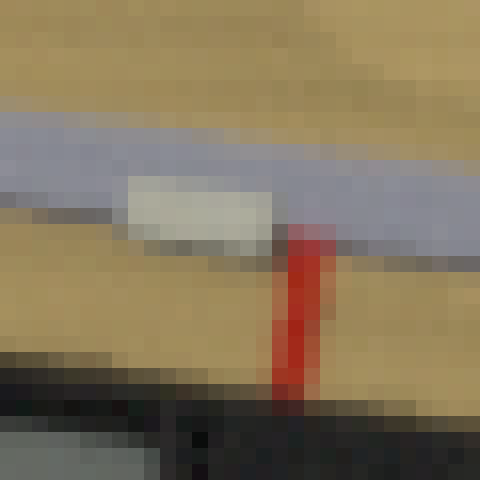

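```bash
cat >> h.py <<'E'
YAW=-0.114; O=np.array([.536,.091]); FR=np.array([[np.cos(YAW),-np.sin(YAW)],[np.sin(YAW),np.cos(YAW)]])
def tofix(p): p=np.atleast_2d(p); return np.c_[(p[:,:2]-O)@FR,p[:,2]]
def fromfix(p): p=np.atleast_2d(np.array(p,float)); return np.c_[p[:,:2]@FR.T+O,p[:,2]]
def vplane(im,uv,X):  # ray with fixture plane x=X
    c,d=ray(im,uv); n=FR[:,0]; k=(X-(c[:2]-O)@n)/(d[:,:2]@n); return tofix(c+d*k[:,None])
E
python3 - <<'E'
from h import *
s=load('side0'); t=load('top0')
for z in (.02,.03): print('tip top',tofix(plane(t,[(274,164.8)],z)).round(4))
for z in (.05,.06): print('plate front edge',tofix(plane(t,[(263.5,165.2),(272,165.8),(263.5,161.5)],z)).round(4).tolist())
for X in (.128,.132,.136,.14):
  print(X,'green',vplane(s,[(312.8,185.5),(316.5,188)],X).round(4).tolist(),'plate top',vplane(s,[(311,180.5),(316.5,183)],X)[:,2].round(4),'redtip',vplane(s,[(314.5,192.3)],X).round(4).tolist())
E
```

```text
tip top [[0.1415 0.0446 0.02  ]]
tip top [[0.1391 0.0436 0.03  ]]
plate front edge [[0.1282, 0.0749, 0.05], [0.13, 0.0474, 0.05], [0.1404, 0.0768, 0.05]]
plate front edge [[0.1258, 0.0736, 0.06], [0.1276, 0.0464, 0.06], [0.1379, 0.0755, 0.06]]
0.128 green [[0.128, 0.0587, 0.0342], [0.128, 0.0392, 0.0336]] plate top [0.0488 0.0521] redtip [[0.128, 0.0493, 0.0125]]
0.132 green [[0.132, 0.0636, 0.0306], [0.132, 0.0441, 0.0299]] plate top [0.0453 0.0486] redtip [[0.132, 0.0542, 0.0088]]
0.136 green [[0.136, 0.0686, 0.027], [0.136, 0.0489, 0.0263]] plate top [0.0417 0.0451] redtip [[0.136, 0.0592, 0.0051]]
0.14 green [[0.14, 0.0736, 0.0234], [0.14, 0.0538, 0.0227]] plate top [0.0382 0.0415] redtip [[0.14, 0.0641, 0.0013]]
```

step_arm([
  [[0,0,0.0008,0,0,0.01,-1],[0.0013,0.0113,0,0,0,0,-1],[0.0013,0.0113,0,0,0,0,-1],[0.0013,0.0113,0,0,0,0,-1],[0.0013,0.0113,0,0,0,0,-1]],
])

```text
t: 5.87
ee_pos: [0.4718, -0.0295, 0.0274]
eef_rot: [0.087, 1.569, -0.087]
wrist_force: [0.3, 0.0, -1.8]
grip_width: 0.515
```

step_arm([
  [[0.0013,0.0113,0,0,0,0,-1],[0.0013,0.0113,0,0,0,0,-1],[0.0013,0.0113,0,0,0,0,-1],[0.0013,0.0113,0,0,0,0,-1],[0,0,0,0,0,0,-1]],
])

```text
t: 6.28
ee_pos: [0.4774, 0.0162, 0.0273]
eef_rot: [0.086, 1.569, -0.086]
wrist_force: [1.0, 3.3, -4.9]
grip_width: 0.513
```

```bash
python3 - <<'E'
from h import *
st(); o=bot.observe(); print(tofix(o['ee_pos'])); R=cv2.Rodrigues(np.array(o['eef_rot']))[0]; print('jawyaw',np.arctan2(R[1,2],R[0,2]))
snap('wrist','w5.png'); s=snap('side','s5.png')
cv2.imwrite('pics/s5a.png',cv2.resize(s['color'][130:280,200:390],None,fx=4,fy=4,interpolation=cv2.INTER_CUBIC)[:,:,::-1])
E
```

```text
t 6.2833
q [-2.0080e-01  7.3030e-01  1.9499e+00  1.0000e-03  4.6100e-01 -9.2200e-02]
ee_pos [0.4774 0.0162 0.0273]
eef_rot [ 0.0862  1.5686 -0.0856]
wrist_force [ 0.9956  3.2976 -4.8769]
torque [ 0.3089 -0.099  -0.0893]
grip_width 0.5128
[[-0.0497198  -0.08094382  0.02725456]]
jawyaw -0.10941683982575506
```

View pics/s5a.png

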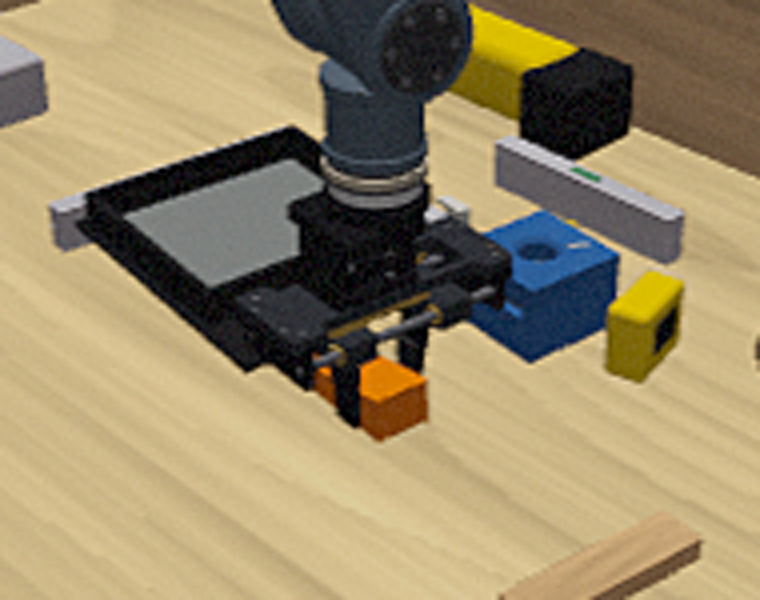

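View pics/w5.png

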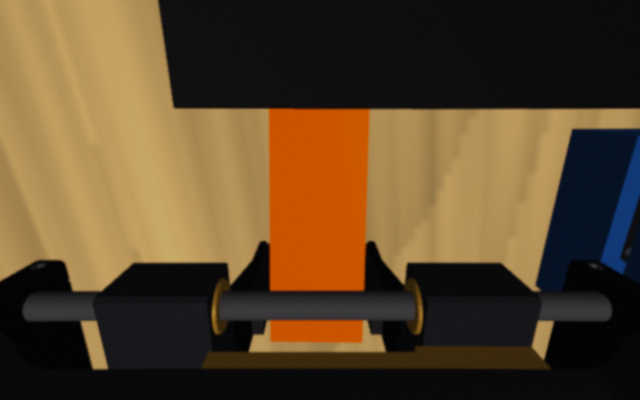

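step_arm([
  [[0.001,0.009,0,0,0,0,-1],[0.001,0.009,0,0,0,0,-1],[0.0008,0.007,0,0,0,0,-1],[0,0,0,0,0,0,-1],[0,0,0,0,0,0,0.38]],
])

```text
t: 6.8
ee_pos: [0.4798, 0.0392, 0.0274]
eef_rot: [0.087, 1.569, -0.087]
wrist_force: [0.5, 0.5, 0.2]
grip_width: 0.539
```

```bash
python3 - <<'E'
from h import *
st(); o=bot.observe(); print(tofix(o['ee_pos']))
im=load('w5')
# free edge position
for z in (.02,.022,.024): print(tofix(plane(im,[(174,107),(320,107.5),(500,108)],z)).round(4).tolist())
E
```

```text
t 6.8
q [-1.5120e-01  7.3160e-01  1.9399e+00  2.0000e-04  4.7030e-01 -4.0500e-02]
ee_pos [0.4798 0.0392 0.0274]
eef_rot [ 0.0872  1.5692 -0.087 ]
wrist_force [0.4635 0.4885 0.2387]
torque [-0.0771  0.0509 -0.0403]
grip_width 0.5393
[[-0.04990012 -0.05783787  0.02739242]]
[[-0.1121, 0.0001, 0.02], [-0.0489, 0.0002, 0.02], [0.0291, 0.0001, 0.02]]
[[-0.1113, 0.0001, 0.022], [-0.0489, 0.0002, 0.022], [0.028, 0.0002, 0.022]]
[[-0.1104, 0.0002, 0.024], [-0.0489, 0.0003, 0.024], [0.0269, 0.0002, 0.024]]
```

step_arm([
  [[0,0,0,0,0,0,0.38],[0,0,0,0,0,0,0.38],[0,0,0.03,0,0,0,0.38],[0,0,0.04,0,0,0,0.38],[0,0,0.04,0,0,0.05,0.38]],
])

```text
t: 7.22
ee_pos: [0.4788, 0.0389, 0.1378]
eef_rot: [0.048, 1.574, -0.048]
wrist_force: [1.4, -0.8, -0.1]
grip_width: 0.685
```

step_arm([
  [[0.013,0.01,0.02,0,0,0.122,0.38],[0.013,0.01,0.015,0,0,0.122,0.38],[0.013,0.01,0,0,0,0.122,0.38],[0.013,0.01,0,0,0,0.122,0.38],[0.013,0.01,0,0,0,0.122,0.38]],
])

```text
t: 7.63
ee_pos: [0.5455, 0.0893, 0.1734]
eef_rot: [-0.435, 1.525, 0.434]
wrist_force: [0.3, 0.2, -0.1]
grip_width: 0.69
```

step_arm([
  [[0.013,0.01,0,0,0,0.122,0.38],[0.013,0.01,0,0,0,0.122,0.38],[0.013,0.01,0,0,0,0.122,0.38],[0.013,0.007,0,0,0,0.122,0.38],[0.013,0.006,0,0,0,0.122,0.38]],
])

```text
t: 8.05
ee_pos: [0.6101, 0.1325, 0.1725]
eef_rot: [-0.905, 1.374, 0.906]
wrist_force: [1.1, 0.9, -0.2]
grip_width: 0.689
```

step_arm([
  [[0,0,0,0,0,0.122,0.38],[0,0,0,0,0,0.122,0.38],[0,0,0,-0.011,-0.1,0.05,0.38],[0,0,0,-0.011,-0.1,0,0.38],[0,0,0,-0.011,-0.1,0,0.38]],
])

```text
t: 8.47
ee_pos: [0.6104, 0.1317, 0.1731]
eef_rot: [-1.263, 1.043, 0.893]
wrist_force: [-0.2, -0.5, -1.0]
grip_width: 0.689
```

```bash
python3 - <<'E'
from h import *
st(); snap('wrist','w6.png'); s=snap('side','s6.png'); o=bot.observe(); print(cv2.Rodrigues(np.array(o['eef_rot']))[0].round(3))
cv2.imwrite('pics/s6a.png',cv2.resize(s['color'][130:280,200:390],None,fx=4,fy=4,interpolation=cv2.INTER_CUBIC)[:,:,::-1])
E
```

```text
t 8.4667
q [ 0.0553  0.5369  1.7188 -0.085   0.5834 -1.3335]
ee_pos [0.6104 0.1317 0.1731]
eef_rot [-1.2626  1.0427  0.8927]
wrist_force [-0.1575 -0.4575 -0.9956]
torque [ 0.0149  0.2252 -0.0135]
grip_width 0.6895
[[ 0.289 -0.95   0.116]
 [-0.03   0.112  0.993]
 [-0.957 -0.29   0.004]]
```

View pics/w6.png

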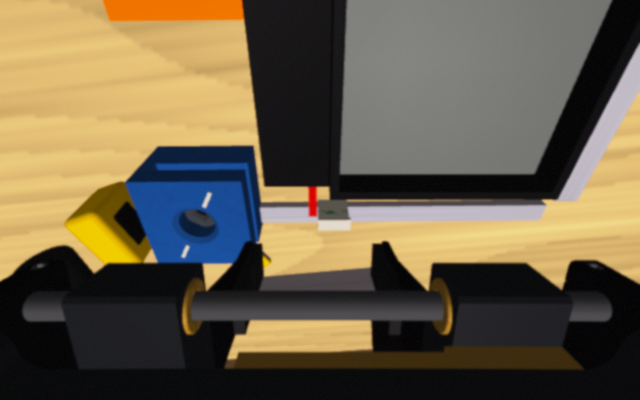

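View pics/s6a.png

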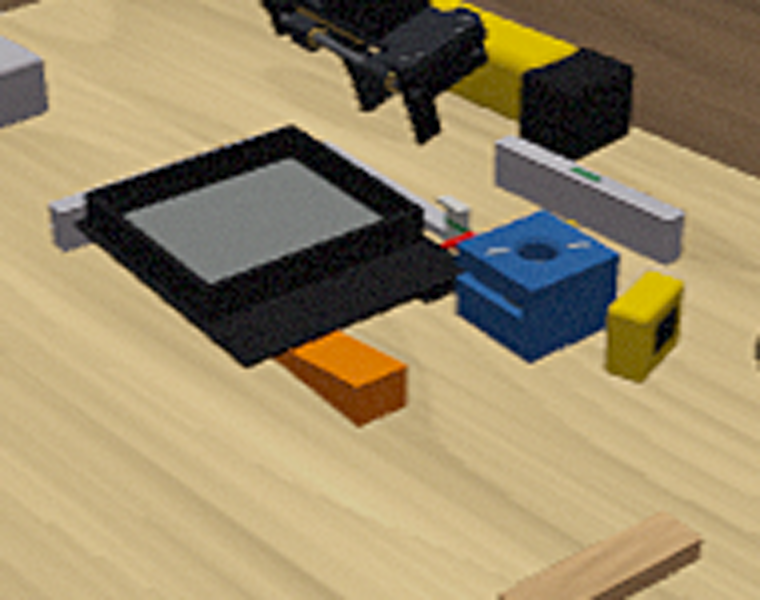

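step_arm([
  [[-0.02,0,-0.01,-0.011,-0.1,0,0.38],[-0.02,0,-0.015,-0.011,-0.1,0,0.38],[-0.02,0,-0.015,-0.011,-0.1,0,0.38],[0,0,0,0,0,0,0.38],[0,0,0,0,0,0,0.38]],
])

```text
t: 8.98
ee_pos: [0.5816, 0.1187, 0.1523]
eef_rot: [-1.347, 0.958, 0.732]
wrist_force: [1.4, 0.3, 0.6]
grip_width: 0.688
```

```bash
python3 - <<'E'
from h import *
st(); im=snap('wrist','w7.png'); s=load('s6')
cv2.imwrite('pics/w7a.png',cv2.resize(im['color'][130:250,250:400],None,fx=5,fy=5,interpolation=cv2.INTER_CUBIC)[:,:,::-1])
cv2.imwrite('pics/s6b.png',cv2.resize(s['color'][170:205,295:335],None,fx=16,fy=16,interpolation=cv2.INTER_NEAREST)[:,:,::-1])
E
```

```text
t 8.9833
q [ 0.075   0.5396  1.9126 -0.5208  0.2595 -0.8846]
ee_pos [0.5816 0.1187 0.1523]
eef_rot [-1.3474  0.9575  0.7315]
wrist_force [1.355  0.3278 0.6034]
torque [ 0.0568  0.2666 -0.0088]
grip_width 0.6875
```

View pics/w7a.png

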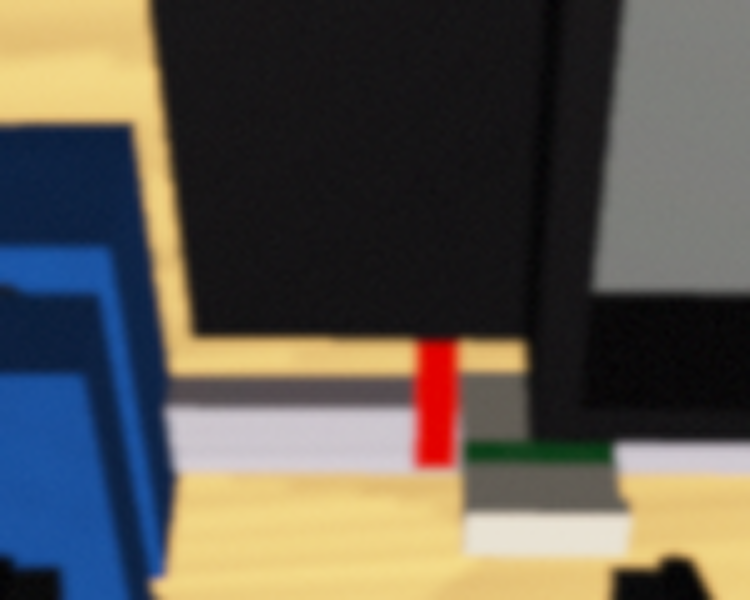

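View pics/s6b.png

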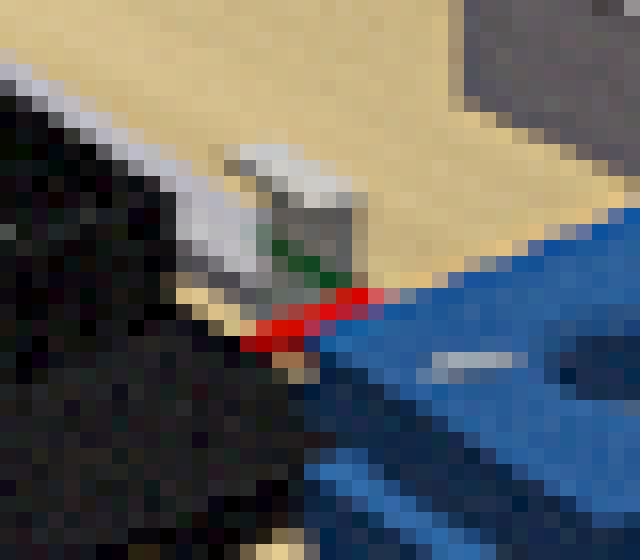

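```bash
cat >> h.py <<'E'
def tri(obs):
    A=np.zeros((3,3));b=np.zeros(3);L=[]
    for im,uv in obs:
        c,d=ray(im,[uv]); d=d[0]/np.linalg.norm(d[0]); P=np.eye(3)-np.outer(d,d); A+=P;b+=P@c
    x=np.linalg.solve(A,b)
    return tofix(x)[0].round(4),[ (proj(im,x)[0]-uv).round(1) for im,uv in obs]
E
python3 - <<'E'
from h import *
w7=load('w7');w6=load('w6');s=load('s6');t=load('top0')
cv2.imwrite('pics/w6a.png',cv2.resize(w6['color'][170:240,280:370],None,fx=8,fy=8,interpolation=cv2.INTER_CUBIC)[:,:,::-1])
print('tip',tri([(w7,(337.4,223.2)),(s,(318,188.3))]))
print('platetop',tri([(w7,(343,232.4)),(s,(317,182.7))]))
print('greentop near',tri([(w7,(343.3,222.8)),(s,(317,187.2))]))
for X in (.125,.128,.131,.134): print(X,'green',vplane(w7,[(350,218.4),(350,222.8),(350,232.4)],X).round(4)[:,1:].tolist(),vplane(s,[(314.5,186.3)],X).round(4)[0,1:],'tip7',vplane(w7,[(337.4,223.2)],X).round(4)[0],'s',vplane(s,[(318,188.3)],X).round(4)[0])
E
```

```text
tip (array([0.1406, 0.0459, 0.026 ]), [array([-0. , -1.1]), array([ 0.2, -0.3])])
platetop (array([0.1384, 0.0509, 0.043 ]), [array([0.1, 1.8]), array([-0.2,  0.4])])
greentop near (array([0.1404, 0.0516, 0.0268]), [array([-0. , -0.2]), array([ 0. , -0.1])])
0.125 green [[0.0571, 0.0353], [0.0569, 0.0407], [0.0564, 0.052]] [0.046  0.0379] tip7 [0.125  0.0454 0.0412] s [0.125  0.0278 0.0387]
0.128 green [[0.0574, 0.0326], [0.0571, 0.038], [0.0567, 0.0495]] [0.0497 0.0352] tip7 [0.128  0.0455 0.0386] s [0.128  0.0314 0.0359]
0.131 green [[0.0576, 0.0298], [0.0574, 0.0354], [0.0569, 0.047]] [0.0534 0.0325] tip7 [0.131  0.0456 0.0359] s [0.131  0.0351 0.0332]
0.134 green [[0.0578, 0.0271], [0.0576, 0.0327], [0.0571, 0.0445]] [0.0571 0.0298] tip7 [0.134  0.0457 0.0333] s [0.134  0.0387 0.0305]
```

View pics/w6a.png

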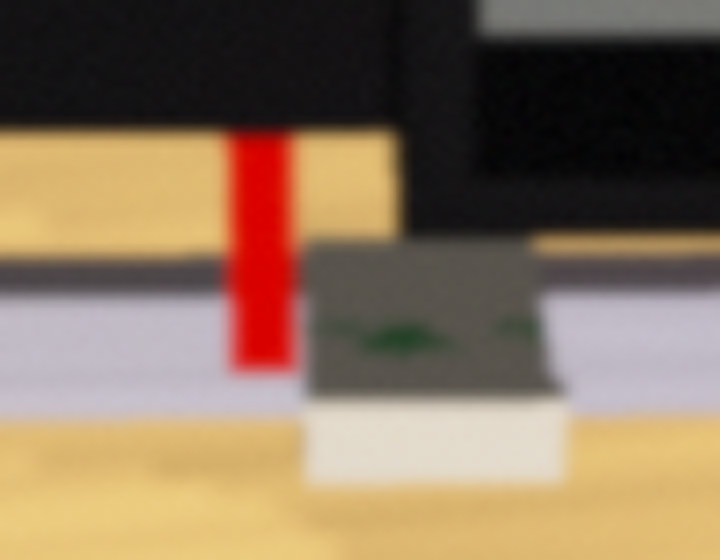

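```bash
python3 - <<'E'
from h import *
from scipy.optimize import least_squares
w7=load('w7');w6=load('w6');s=load('s6');t=load('top0')
for n,im in (('w6',w6),('w7',w7)):
    print(n,'corner/free edge',tofix(plane(im,[(289,196.5)] if n=='w7' else [(265,185)],.026)).round(4), 'pointer',tofix(plane(im,[(337.4,205)] if n=='w7' else [(313,200)],.026)).round(4))
def solve(obs,y0):
    f=lambda p:np.concatenate([((proj(im,fromfix([p[0],p[2],p[1]]))[0]-np.array(uv))*(np.array(w)/1.)) for im,uv,w in obs])
    r=least_squares(f,[.135,.03,y0]); return r.x.round(4),r.fun.round(1)
# w= weights per (u,v)
print('tip w6w7s',solve([(w7,(337.4,223.2),(1,1)),(w6,(313,216.2),(1,1)),(s,(318,188.3),(1,1))],.05))
print('platetop corner w6 w7 s t',solve([(w7,(343,232.4),(1,1)),(w6,(318.5,219.8),(1,1)),(s,(317,182.7),(1,1)),(t,(272,165.7),(1,1))],.05))
print('platetop corner w6 w7',solve([(w7,(343,232.4),(1,1)),(w6,(318.5,219.8),(1,1))],.05))
print('tip w6 w7',solve([(w7,(337.4,223.2),(1,1)),(w6,(313,216.2),(1,1))],.05))
print('green ctr w6 w7 s',solve([(w7,(358,220.6),(1,1)),(w6,(330,211.8),(0,1)),(s,(314.5,186.3),(0,1))],.06))
E
```

```text
w6 corner/free edge [[0.1056 0.0016 0.026 ]] pointer [[0.1229 0.0458 0.026 ]]
w7 corner/free edge [[0.1059 0.0014 0.026 ]] pointer [[0.1168 0.0455 0.026 ]]
tip w6w7s (array([0.1419, 0.0263, 0.0458]), array([-0.1, -0. ,  0.1, -0.2,  0.5, -0.5]))
platetop corner w6 w7 s t (array([0.1329, 0.0449, 0.0506]), array([-0.1, -0.5, -0.3,  0.7, -1.5,  0.5, -0.7, -0.5]))
platetop corner w6 w7 (array([0.1294, 0.0484, 0.0507]), array([ 0.2, -0. , -0.2,  0. ]))
tip w6 w7 (array([0.1425, 0.0258, 0.0458]), array([-0.1,  0. ,  0.1, -0. ]))
green ctr w6 w7 s (array([0.1367, 0.027 , 0.0656]), array([-0.1, -0.4,  0. ,  0.3, -0. , -0.5]))
```

```bash
python3 - <<'E'
from h import *
w7=load('w7');w6=load('w6')
print(tofix(plane(w7,[(349,204.4),(349,204.9)],0)).round(4),tofix(plane(w6,[(325,199.8),(325,200.3)],0)).round(4))
print('rail',tofix(plane(w7,[(310,205.2)],0)).round(4),tofix(plane(w6,[(300,202.5)],0)).round(4))
for X in (.128,.130,.132,.134):
  print(X,vplane(w7,[(350,218.4),(350,222.8),(350,232.4)],X)[:,2].round(4),vplane(w6,[(330,211.5),(330,220)],X)[:,2].round(4))
E
```

```text
[[ 0.1422  0.0583 -0.    ]
 [ 0.143   0.0583  0.    ]] [[0.1407 0.0582 0.    ]
 [0.1414 0.0582 0.    ]]
rail [[0.1435 0.0177 0.    ]] [[0.144  0.0317 0.    ]]
0.128 [0.0326 0.038  0.0495] [0.0377 0.0505]
0.13 [0.0307 0.0363 0.0479] [0.035 0.048]
0.132 [0.0289 0.0345 0.0462] [0.0323 0.0454]
0.134 [0.0271 0.0327 0.0445] [0.0297 0.0429]
```

```bash
python3 - <<'E'
from h import *
for n,face,ptr,rail in (('w7',(344,206,352,231),(335,200,340,221),(300,213,325,222)),('w6',(320,202,344,218),(311,188,315,214),(285,208,305,219))):
    im=load(n)
    for nm,(x0,y0,x1,y1) in (('face',face),('ptr',ptr),('railtop',rail)):
        for v in range(y0,y1,3 if nm!='railtop' else 4):
            pts=[(u,v) for u in range(x0,x1)]
            P=tofix(dep(im,pts)); print(n,nm,v,np.median(P,0).round(4),P.std(0).round(4)[[0,2]])
E
```

```text
w7 face 206 [0.1377 0.0563 0.0067] [0.0004 0.0004]
w7 face 209 [0.1372 0.0561 0.0115] [0.0006 0.0006]
w7 face 212 [0.1379 0.056  0.0149] [0.0004 0.0004]
w7 face 215 [0.1375 0.0558 0.0194] [0.0007 0.0007]
w7 face 218 [0.1379 0.0557 0.023 ] [0.0005 0.0005]
w7 face 221 [0.1374 0.0555 0.0274] [0.0006 0.0005]
w7 face 224 [0.1373 0.0545 0.0314] [0.0776 0.0682]
w7 face 227 [0.1378 0.0553 0.0347] [0.0007 0.0006]
w7 face 230 [0.1297 0.0547 0.0453] [0.0005 0.0004]
w7 ptr 200 [0.1098 0.045  0.0265] [0.0003 0.0003]
w7 ptr 203 [0.1135 0.0451 0.0267] [0.0005 0.0005]
w7 ptr 206 [0.1174 0.0451 0.0267] [0.0007 0.0007]
w7 ptr 209 [0.1217 0.0452 0.0265] [0.0003 0.0003]
w7 ptr 212 [0.1251 0.0452 0.0271] [0.0003 0.0003]
w7 ptr 215 [0.1299 0.0453 0.0265] [0.0005 0.0005]
w7 ptr 218 [0.1343 0.0454 0.0264] [0.0005 0.0004]
w7 railtop 213 [0.1453 0.0201 0.0094] [0.0004 0.0004]
w7 railtop 217 [0.1512 0.0198 0.0097] [0.0006 0.0005]
w7 railtop 221 [0.1575 0.0196 0.0095] [0.0004 0.0004]
w6 face 202 [0.1374 0.0646 0.0089] [0.0004 0.0005]
w6 face 205 [0.1377 0.0644 0.0137] [0.0004 0.0005]
w6 face 208 [0.1377 0.0642 0.019 ] [0.0003 0.0005]
w6 face 211 [0.1377 0.063  0.0239] [0.0382 0.0513]
w6 face 214 [0.1376 0.0637 0.0289] [0.0005 0.0006]
w6 face 217 [0.1376 0.0636 0.0336] [0.0031 0.0041]
w6 ptr 188 [0.1088 0.0455 0.0267] [0.0003 0.0005]
w6 ptr 191 [0.1125 0.0455 0.0261] [0.0006 0.0009]
w6 ptr 194 [0.1156 0.0455 0.0265] [0.0003 0.0005]
w6 ptr 197 [0.1192 0.0454 0.0263] [0.0004 0.0006]
w6 ptr 200 [0.1223 0.0454 0.0268] [0.0004 0.0006]
w6 ptr 203 [0.126  0.0453 0.0265] [0.0003 0.0004]
w6 ptr 206 [0.1294 0.0453 0.0267] [0.0003 0.0005]
w6 ptr 209 [0.133  0.0452 0.0267] [0.0002 0.0003]
w6 ptr 212 [0.1366 0.0452 0.0268] [0.0005 0.0007]
w6 railtop 208 [0.1444 0.0263 0.0093] [0.0004 0.0006]
w6 railtop 212 [0.1498 0.0261 0.0089] [0.0004 0.0006]
w6 railtop 216 [0.1545 0.0259 0.0096] [0.0004 0.0005]
```

```bash
python3 - <<'E'
from h import *
for n,roi in (('w7',(340,205,380,232)),('w6',(318,200,348,220))):
    im=load(n); c=im['color'].astype(int); x0,y0,x1,y1=roi
    g=(c[:,:,1]-(c[:,:,0]+c[:,:,2])//2)
    for u in range(x0+4,x1-6,4):
        col=np.clip(g[y0:y1,u],0,None).astype(float); col[col<6]=0
        if col.sum()==0: continue
        v=(col*np.arange(y0,y1)).sum()/col.sum(); print(n,u,v.round(2),vplane(im,[(u,v)],.1376)[0].round(4), col.sum()/col.max())
E
```

```text
w7 344 219.93 [0.1376 0.0522 0.0259] 4.175
w7 348 219.92 [0.1376 0.0561 0.0258] 4.162790697674419
w7 352 219.93 [0.1376 0.06   0.0258] 4.2
w7 356 219.97 [0.1376 0.0638 0.0259] 4.2682926829268295
w7 360 220.1 [0.1376 0.0677 0.026 ] 4.186046511627907
w7 364 220.24 [0.1376 0.0715 0.0262] 3.9285714285714284
w7 368 220.28 [0.1376 0.0754 0.0262] 4.0
w7 372 220.5 [0.1376 0.0792 0.0265] 4.4
w6 322 210.47 [0.1376 0.0546 0.023 ] 1.9
w6 326 212.11 [0.1376 0.0585 0.0258] 3.111111111111111
w6 330 211.9 [0.1376 0.0624 0.0255] 3.4444444444444446
w6 334 212.11 [0.1376 0.0663 0.0259] 2.3333333333333335
```

step_arm([
  [[0,0,0.01,0.011,0.1,0,0.38],[0,0,0.01,0.011,0.1,0,0.38],[0,0,0.01,0.011,0.1,0,0.38],[0,0,0,0.011,0.1,0,0.38],[0,0,0,0.011,0.1,0,0.38]],
])

```text
t: 9.45
ee_pos: [0.5839, 0.1174, 0.1818]
eef_rot: [-1.156, 1.294, 1.087]
wrist_force: [-0.2, -0.4, -0.8]
grip_width: 0.689
```

```bash
cat >> h.py <<'E'
def togo(x,y,z,jaw):
    o=bot.observe(); R=cv2.Rodrigues(np.array(o['eef_rot']))[0]
    c,s=np.cos(jaw),np.sin(jaw); T=np.array([[0,-s,c],[0,c,s],[-1,0,0]])
    # tilt correction then yaw
    a=np.array([0,0,-1.]); tx=R[:,0]; ax=np.cross(tx,a); ang=np.arcsin(min(1,np.linalg.norm(ax))); tilt=ax/ (np.linalg.norm(ax)+1e-12)*ang
    R2=cv2.Rodrigues(tilt)[0]@R; yaw=np.arctan2(R2[1,2],R2[0,2])
    print('t',o['t'],'d',(np.array([x,y,z])-o['ee_pos']).round(4),'tilt',tilt.round(4),'jaw',yaw.round(4),'dyaw',((jaw-yaw+np.pi)%(2*np.pi)-np.pi).round(4),'F',np.round(o['wrist_force'],1),'T',np.round(o['torque'],2),'q',np.round(o['q'],2),'ee',np.round(o['ee_pos'],4),'grip',round(o['grip_width'],3))
E
python3 - <<'E'
from h import *
togo(.4798,.0392,.0274,-.112)
E
```

```text
t 9.45 d [-0.1041 -0.0782 -0.1544] tilt [0.0488 0.0061 0.    ] jaw 1.4458 dyaw -1.5578 F [-0.2 -0.4 -0.8] T [0.06 0.   0.04] q [ 0.03  0.57  1.57 -0.06  1.01 -1.38] ee [0.5839 0.1174 0.1818] grip 0.689
```

step_arm([
  [[-0.008,-0.006,0,0.0488,0.0061,-0.12,0.38],[-0.008,-0.006,0,0,0,-0.12,0.38],[-0.008,-0.006,0,0,0,-0.12,0.38],[-0.008,-0.006,0,0,0,-0.12,0.38],[-0.008,-0.006,0,0,0,-0.12,0.38]],
])

```text
t: 9.87
ee_pos: [0.543, 0.0865, 0.1797]
eef_rot: [-0.658, 1.473, 0.661]
wrist_force: [0.9, 0.1, -1.2]
grip_width: 0.688
```

step_arm([
  [[-0.008,-0.006,0,0,0,-0.12,0.38],[-0.008,-0.006,0,0,0,-0.12,0.38],[-0.008,-0.006,0,0,0,-0.12,0.38],[-0.008,-0.006,0,0,0,-0.12,0.38],[-0.008,-0.006,0,0,0,-0.12,0.38]],
])

```text
t: 10.28
ee_pos: [0.5031, 0.0564, 0.1798]
eef_rot: [-0.187, 1.567, 0.195]
wrist_force: [-0.0, 0.0, -0.7]
grip_width: 0.693
```

step_arm([
  [[-0.008,-0.006,-0.01,0,0,-0.12,0.38],[-0.008,-0.006,-0.02,0,0,-0.12,0.38],[-0.008,-0.006,-0.03,0,0,-0.118,0.38],[0,0,-0.02,0,0,0,0.38],[0,0,0,0,0,0,0.38]],
])

```text
t: 10.7
ee_pos: [0.4767, 0.0382, 0.0964]
eef_rot: [0.092, 1.581, -0.082]
wrist_force: [0.4, -0.5, -0.9]
grip_width: 0.687
```

```bash
python3 - <<'E'
from h import *
togo(.4798,.0392,.0274,-.112); snap('wrist','w8.png')
E
```

```text
t 10.7 d [ 0.0031  0.001  -0.069 ] tilt [-0.0071 -0.0118 -0.    ] jaw -0.1102 dyaw -0.0018 F [ 0.4 -0.5 -0.9] T [-0.09  0.06 -0.07] q [-0.16  0.59  1.91  0.01  0.65 -0.05] ee [0.4767 0.0382 0.0964] grip 0.687
```

View pics/w8.png

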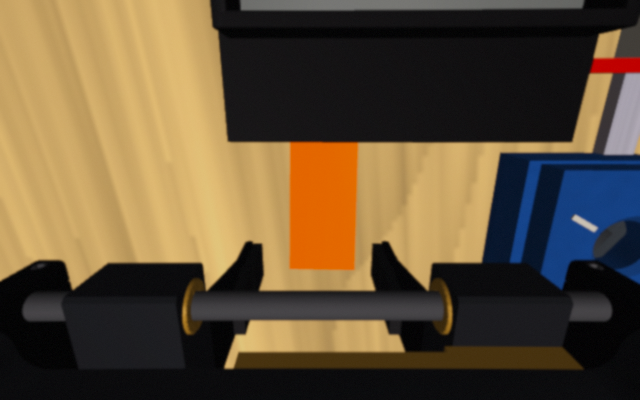

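step_arm([
  [[0.003,0.001,-0.03,-0.0071,-0.0118,0,0.38],[0,0,-0.025,0,0,0,0.38],[0,0,-0.0135,0,0,0,0.38],[0,0,0,0,0,0,-1],[0,0,0,0,0,0,-1]],
])

```text
t: 11.17
ee_pos: [0.4818, 0.0392, 0.0308]
eef_rot: [0.083, 1.563, -0.087]
wrist_force: [-0.3, 0.3, 1.1]
grip_width: 0.607
```

step_arm([
  [[0,0,0,0,0,0,-1],[0.0006,0.005,0,0,0,0,-1],[0.0006,0.005,0,0,0,0,-1],[0.0003,0.003,0,0,0,0,-1],[0,0,0,0,0,0,-1]],
])

```text
t: 11.58
ee_pos: [0.4823, 0.052, 0.0314]
eef_rot: [0.082, 1.563, -0.087]
wrist_force: [-0.8, -3.2, -1.8]
grip_width: 0.516
```

step_arm([
  [[0,0,0,0,0,0,0.38],[0,0,0,0,0,0,0.38],[0,0,0,0,0,0,0.38],[0,0,0.02,0,0,0,0.38],[0,0,0.04,0,0,0,0.38]],
])

```text
t: 12.0
ee_pos: [0.4789, 0.0526, 0.0879]
eef_rot: [0.085, 1.573, -0.088]
wrist_force: [0.9, 0.3, 0.3]
grip_width: 0.679
```

```bash
python3 - <<'E'
from h import *
togo(.4798,.0392,.0274,-.112); w=snap('wrist','w9.png')
o=bot.observe()
E
```

```text
t 12.0 d [ 0.0009 -0.0134 -0.0605] tilt [ 0.0018 -0.0043  0.    ] jaw -0.1097 dyaw -0.0023 F [0.9 0.3 0.3] T [-0.09  0.05  0.01] q [-0.12  0.61  1.91 -0.    0.62 -0.01] ee [0.4789 0.0526 0.0879] grip 0.679
```

View pics/w9.png

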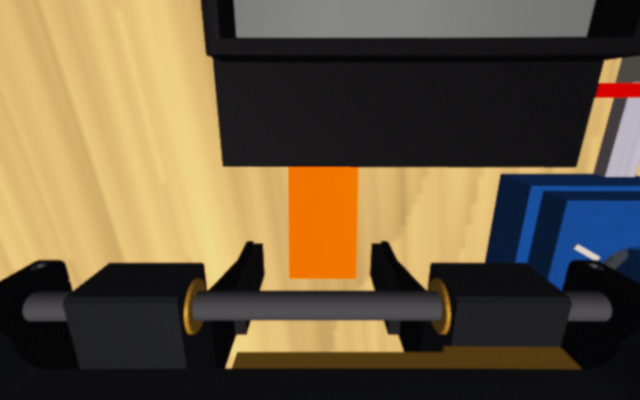

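```bash
python3 - <<'E'
from h import *
for n,v in (('w8',66),('w9',90)):
    im=load(n); P=tofix(dep(im,[(u,v+k) for u in range(600,636,3) for k in (-1,0,1)])); print(n,P[::3].round(4).tolist()); print(np.median(P,0).round(4))
E
```

```text
w8 [[0.1116, 0.0449, 0.0273], [0.1139, 0.045, 0.0266], [0.1158, 0.045, 0.0264], [0.118, 0.045, 0.0259], [0.119, 0.045, 0.0267], [0.1212, 0.045, 0.0261], [0.1225, 0.0449, 0.0266], [0.124, 0.0449, 0.0269], [0.1267, 0.045, 0.0258], [0.1272, 0.0449, 0.0271], [0.1298, 0.0449, 0.0261], [0.1312, 0.0449, 0.0265]]
[0.1219 0.0444 0.0263]
w9 [[-0.0524, 0.0397, 0.2272], [0.1097, 0.0455, 0.0297], [0.112, 0.0455, 0.0289], [0.1139, 0.0455, 0.0286], [0.1156, 0.0455, 0.0287], [0.1178, 0.0455, 0.028], [0.1197, 0.0455, 0.0278], [0.1203, 0.0455, 0.0291], [0.1228, 0.0455, 0.0281], [0.1256, 0.0455, 0.0268], [0.1261, 0.0455, 0.0281], [0.1286, 0.0455, 0.0273]]
[0.1187 0.0449 0.0281]
```

step_arm([
  [[0,0,0.035,0,0,0,0.38],[-0.005,-0.03,0.035,0,0,-0.115,0.38],[-0.005,-0.03,0.035,0,0,-0.115,0.38],[-0.005,-0.03,0.03,0,0,-0.115,0.38],[-0.005,-0.03,0.02,0,0,-0.115,0.38]],
])

```text
t: 12.47
ee_pos: [0.4631, -0.0618, 0.2404]
eef_rot: [0.446, 1.515, -0.452]
wrist_force: [1.1, -1.1, -0.3]
grip_width: 0.689
```

step_arm([
  [[-0.005,-0.03,0,0,0,-0.115,0.38],[-0.005,-0.03,0,0,0,-0.115,0.38],[-0.005,-0.03,0,0,0,-0.115,0.38],[-0.005,-0.03,0,0,0,-0.115,0.38],[-0.005,-0.03,0,0,0,-0.115,0.38]],
])

```text
t: 12.88
ee_pos: [0.437, -0.2121, 0.2377]
eef_rot: [0.89, 1.376, -0.897]
wrist_force: [0.3, 1.4, -0.3]
grip_width: 0.69
```

step_arm([
  [[-0.006,-0.03,0,0,0,-0.115,0.38],[-0.006,-0.03,0,0,0,-0.115,0.38],[-0.006,-0.03,0,0,0,-0.115,0.38],[-0.006,-0.03,0,0,0,-0.115,0.38],[-0.006,-0.03,0,0,0,-0.115,0.38]],
])

```text
t: 13.3
ee_pos: [0.407, -0.3621, 0.2375]
eef_rot: [1.318, 1.131, -1.326]
wrist_force: [0.5, 0.7, -0.2]
grip_width: 0.691
```

```bash
python3 - <<'E'
from h import *
togo(.416,-.402,.2,-1.83); w=snap('wrist','w10.png'); s=snap('side','s10.png'); 
cv2.imwrite('pics/s10b.png',cv2.resize(s['color'][160:210,285:345],None,fx=12,fy=12,interpolation=cv2.INTER_CUBIC)[:,:,::-1])
E
```

```text
t 13.3 d [ 0.009  -0.0399 -0.0375] tilt [ 0.0039 -0.0025  0.    ] jaw -1.7251 dyaw -0.1049 F [ 0.5  0.7 -0.2] T [-0.05  0.18  0.02] q [-0.93  0.43  1.64 -0.    1.07  0.8 ] ee [ 0.407  -0.3621  0.2375] grip 0.691
```

View pics/w10.png

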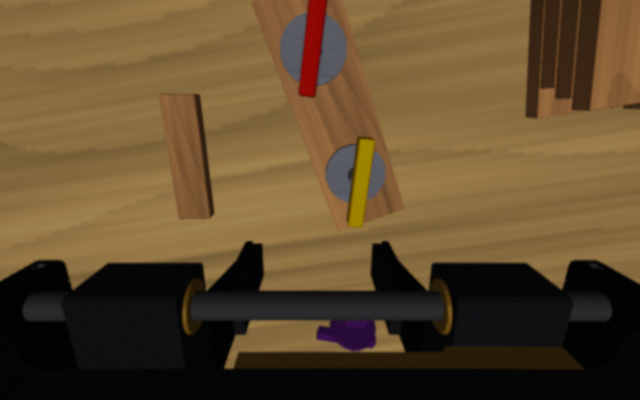

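View pics/s10b.png

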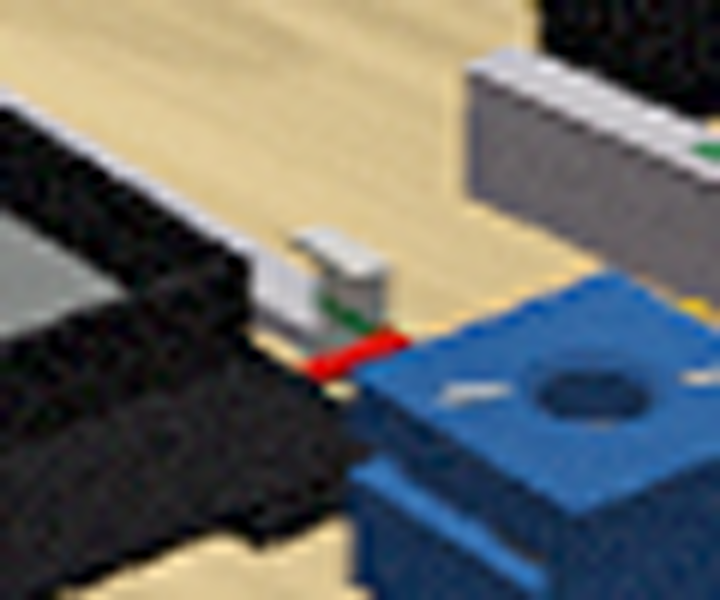

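```bash
python3 - <<'E'
from h import *
im=load('w10')
m=mask(im,(20,150,90),(34,255,255),(330,120,395,235)); q,c=quad(m); r=cv2.minAreaRect(c); print(r,q.tolist())
bx=cv2.boxPoints(r); P=plane(im,bx,.105); print(P.round(4), P.mean(0))
e=[(P[i]-P[(i+1)%4]) for i in range(4)]; 
for a in e: print(np.linalg.norm(a).round(4),np.arctan2(a[1],a[0]).round(3))
ys,xs=np.nonzero(cv2.erode(m,np.ones((3,3)))); D=dep(im,np.c_[xs,ys]); D=D[(D[:,2]>.09)]; print('z',np.median(D[:,2]),D.mean(0)); 
d=D[D[:,2]>.102]; u,s,v=np.linalg.svd((d-d.mean(0))[:,:2]); print(d.mean(0),v[0],np.arctan2(-v[0][1],-v[0][0]),np.arctan(v[0][1]/v[0][0]))
ext=(d-d.mean(0))[:,:2]@v.T; print(ext.min(0),ext.max(0))
cv2.imwrite('pics/w10a.png',cv2.resize(im['color'][100:250,300:430],None,fx=4,fy=4)[:,:,::-1])
# lock mouth from w6
E
```

```text
((360.541015625, 182.71646118164062), (16.9809513092041, 90.10061645507812), 8.235618591308594) [[366, 138], [347, 217], [360, 228], [375, 142]]
[[ 0.3788 -0.3844  0.105 ]
 [ 0.4557 -0.405   0.105 ]
 [ 0.4516 -0.4186  0.105 ]
 [ 0.3741 -0.3991  0.105 ]] [ 0.41503024 -0.40175228  0.105     ]
0.0797 2.879
0.0142 1.274
0.0799 -0.246
0.0154 -1.881
z 0.10418725324165945 [ 0.41638232 -0.40227493  0.10465123]
[ 0.41635637 -0.4022637   0.10465348] [-0.9716563   0.23639803] -0.2386571298643182 -0.2386571298643182
[-0.06517842 -0.04445551] [0.04075934 0.00673109]
```

View pics/w10a.png

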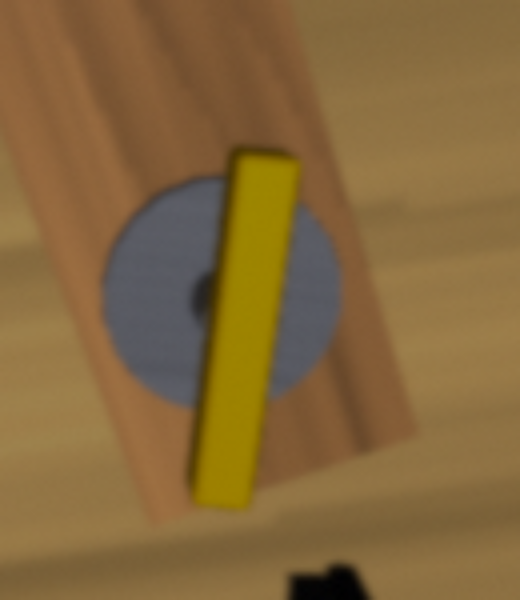

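step_arm([
  [[0.004,-0.02,-0.02,0.0039,-0.0025,-0.045,0.38],[0.004,-0.02,-0.025,0,0,-0.046,0.38],[0,0,-0.035,0,0,0,0.38],[0,0,-0.035,0,0,0,0.38],[0,0,-0.018,0,0,0,0.38]],
])

```text
t: 13.82
ee_pos: [0.4143, -0.3984, 0.1009]
eef_rot: [1.384, 1.094, -1.384]
wrist_force: [-0.1, -0.2, -0.8]
grip_width: 0.687
```

```bash
python3 - <<'E'
from h import *
togo(.4152,-.402,.099,-1.816); w=snap('wrist','w11.png')
E
```

```text
t 13.8167 d [ 0.0009 -0.0036 -0.0019] tilt [-0.0054 -0.0038 -0.    ] jaw -1.8093 dyaw -0.0067 F [-0.1 -0.2 -0.8] T [0.03 0.2  0.02] q [-0.96  0.66  1.67 -0.    0.81  0.85] ee [ 0.4143 -0.3984  0.1009] grip 0.687
```

View pics/w11.png

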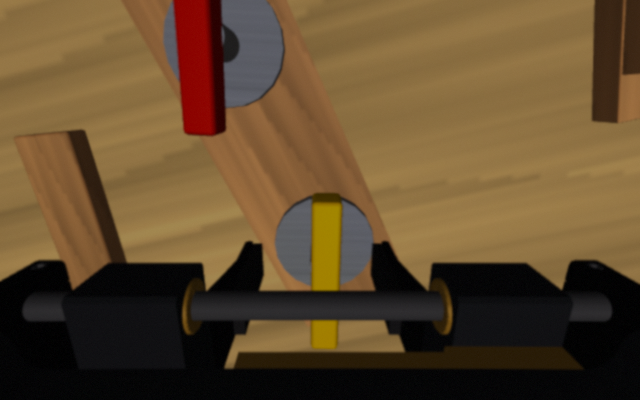

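step_arm([
  [[0.001,-0.0036,-0.002,-0.005,-0.004,-0.006,0.38],[0,0,0,0,0,0,0.38],[0,0,0,0,0,0,-1],[0,0,0,0,0,0,-1],[0,0,0,0,0,0,-1]],
])

```text
t: 14.28
ee_pos: [0.4171, -0.4052, 0.1039]
eef_rot: [1.385, 1.074, -1.386]
wrist_force: [-0.6, 0.0, -0.2]
grip_width: 0.547
```

step_arm([
  [[0,0,0,0,0,0,-1],[0,0,0,0,0,0,-1],[0,0,0,0,0,0,-1],[0,0,0.005,0,0,0,-1],[0,0,0.01,0,0,0,-1]],
])

```text
t: 14.7
ee_pos: [0.4158, -0.4037, 0.1167]
eef_rot: [1.387, 1.08, -1.387]
wrist_force: [-0.6, 0.1, -0.9]
grip_width: 0.169
```

```bash
python3 - <<'E'
from h import *
togo(.4152,-.402,.099,-1.816)
E
```

```text
t 14.7 d [-0.0006  0.0017 -0.0177] tilt [0.0023 0.0015 0.    ] jaw -1.8164 dyaw 0.0004 F [-0.6  0.1 -0.9] T [ 0.15  0.13 -0.03] q [-0.96  0.64  1.66 -0.    0.84  0.85] ee [ 0.4158 -0.4037  0.1167] grip 0.169
```

step_arm([
  [[0,0,0.015,0,0,0,-1],[0,0,0.025,0,0,0,-1],[0,0,0.025,0,0,0,-1],[0,0,0.015,0,0,0,-1],[0,0,0,0,0,0,-1]],
])

```text
t: 15.12
ee_pos: [0.4178, -0.4063, 0.2013]
eef_rot: [1.384, 1.069, -1.385]
wrist_force: [0.4, 0.4, -1.8]
grip_width: 0.154
```

```bash
python3 - <<'E'
from h import *
togo(.4152,-.402,.099,-1.816); w=snap('wrist','w12.png'); s=snap('side','s12.png')
cv2.imwrite('pics/s12a.png',cv2.resize(s['color'][180:380,290:470],None,fx=3,fy=3)[:,:,::-1])
E
```

```text
t 15.1167 d [-0.0026  0.0043 -0.1023] tilt [0.0113 0.0078 0.    ] jaw -1.8162 dyaw 0.0002 F [ 0.4  0.4 -1.8] T [-0.06  0.13  0.01] q [-0.96  0.52  1.59 -0.    1.01  0.85] ee [ 0.4178 -0.4063  0.2013] grip 0.154
```

View pics/w12.png

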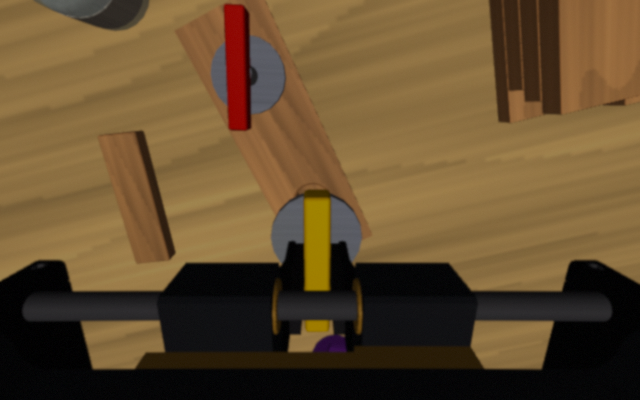

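View pics/s12a.png

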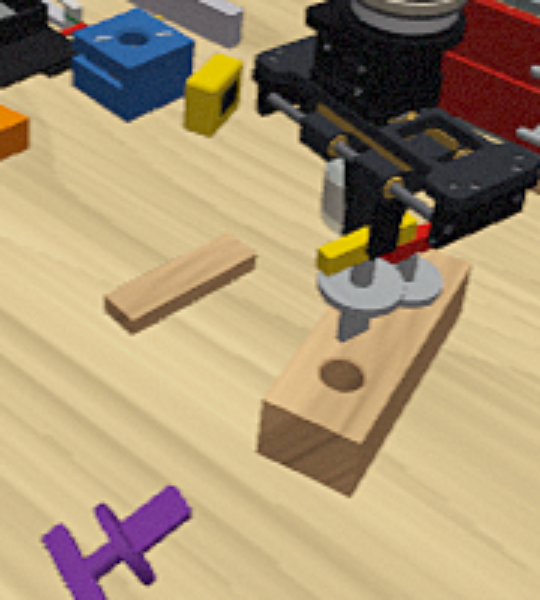

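```bash
python3 - <<'E'
from h import *
im=load('w12'); o=bot.observe(); R=cv2.Rodrigues(np.array(o['eef_rot']))[0]
P=dep(im,[(316,u) for u in range(196,240,4)]); print('bar top z',P[:,2].round(4))
C=dep(im,[(u,230) for u in list(range(278,290,3))+list(range(345,357,3))]); print('collar z',C[:,2].round(4))
z=np.median(P[:,2])
e=plane(im,[(317.5,190.3),(317.5,331.5)],z); print(e, np.linalg.norm(e[0]-e[1]), np.arctan2(*(e[0]-e[1])[[1,0]]))
print('in tool',((e-o['ee_pos'])@R).round(4), ((e.mean(0)-o['ee_pos'])@R).round(4))
# collar ellipse centre in plane
zc=np.median(C[:,2]); m=mask(im,(90,15,60),(130,110,200),(262,185,372,262)); cs,_=cv2.findContours(m,cv2.RETR_EXTERNAL,cv2.CHAIN_APPROX_NONE); pts=np.vstack(cs).reshape(-1,2); pts=pts[(pts[:,1]<258)]
w=plane(im,pts,zc)[:,:2]
from scipy.optimize import least_squares
c0=e.mean(0)[:2]
r=least_squares(lambda p:np.hypot(w[:,0]-p[0],w[:,1]-p[1])-.030,c0,loss='soft_l1',f_scale=.001); print('collar ctr',r.x,np.median(abs(r.fun)), ((np.r_[r.x,zc]-o['ee_pos'])@R).round(4))
print(proj(im,np.r_[r.x,zc]))
E
```

```text
bar top z [0.1858 0.1872 0.1893 0.1881 0.1876 0.1892 0.1878 0.188  0.188  0.1882
 0.1883]
collar z [0.1465 0.1469 0.1463 0.1453 0.1467 0.147  0.1468 0.1462]
[[ 0.45847101 -0.41688384  0.18802575]
 [ 0.37865562 -0.39686001  0.18802575]] 0.08228881741322341 -0.2458036607207493
in tool [[ 0.0098  0.0439  0.0018]
 [ 0.0095 -0.0384  0.0018]] [0.0096 0.0027 0.0018]
collar ctr [ 0.40717447 -0.4055204 ] 0.00629852603623644 [ 0.051  -0.0088  0.0031]
[[319.06299306 251.30601086]]
```

```bash
python3 - <<'E'
from h import *
for n in ('w11','w12','w10'):
    im=load(n); Rc=cv2.Rodrigues(im['rvec'])[0]; c=-Rc.T@im['tvec'].reshape(3)
    # tool from cam: cam axes in tool
    print(n,'cam',c.round(4))
    if n=='w11': P=dep(im,[(326,u) for u in range(200,280,8)]); print(P.round(4))
    if n=='w12': P=dep(im,[(317,u) for u in range(200,240,8)]); print(P.round(4))
s=load('s12'); c=s['color']
cv2.imwrite('pics/s12b.png',cv2.resize(c[225:300,385:450],None,fx=8,fy=8,interpolation=cv2.INTER_CUBIC)[:,:,::-1])
P=dep(s,[(405,264),(410,262),(402,268),(424,255),(412,274)]); print('side',P.round(4))
for i in range(1): 
  o=bot.observe(); print(o['ee_pos'],o['q'])
E
```

```text
w11 cam [ 0.4963 -0.419   0.2399]
[[ 0.4533 -0.412   0.1007]
 [ 0.4508 -0.4114  0.1044]
 [ 0.447  -0.4105  0.1041]
 [ 0.4428 -0.4095  0.1029]
 [ 0.4393 -0.4087  0.1036]
 [ 0.4357 -0.4078  0.1042]
 [ 0.432  -0.407   0.1048]
 [ 0.4277 -0.406   0.104 ]
 [ 0.4234 -0.405   0.1036]
 [ 0.4202 -0.4042  0.1052]]
w12 cam [ 0.4981 -0.4252  0.3416]
[[ 0.4537 -0.4154  0.188 ]
 [ 0.4499 -0.4145  0.1886]
 [ 0.4458 -0.4134  0.1886]
 [ 0.4411 -0.4123  0.1872]
 [ 0.4373 -0.4113  0.1882]]
w10 cam [ 0.4902 -0.3745  0.3768]
side [[ 0.3891 -0.4045  0.1841]
 [ 0.4014 -0.408   0.1841]
 [ 0.3809 -0.4038  0.1781]
 [ 0.4378 -0.4169  0.1868]
 [ 0.4147 -0.4096  0.1455]]
[ 0.41633321 -0.40438236  0.19765127] [-9.63182521e-01  5.23503821e-01  1.59851007e+00 -2.12426006e-04
  1.01318333e+00  8.53175803e-01]
```

View pics/s12b.png

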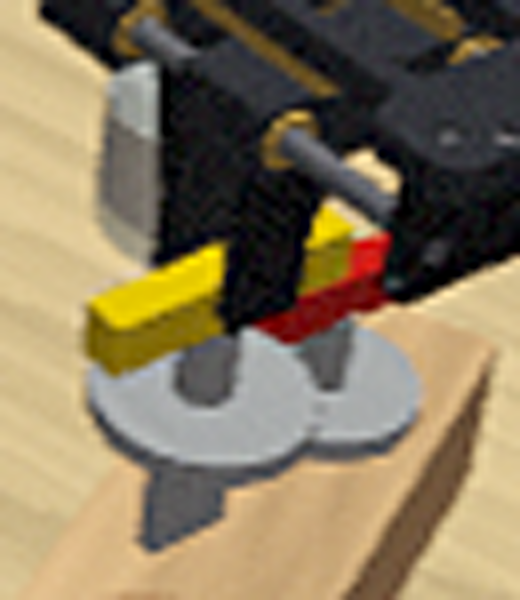

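step_arm([
  [[0.012,0.025,0.015,0,0,-0.06,-1],[0.016,0.028,0,0,0,-0.06,-1],[0.016,0.029,0,0,0,-0.06,-1],[0.016,0.029,0,0,0,-0.06,-1],[0.016,0.029,0,0,0,-0.06,-1]],
])

```text
t: 15.63
ee_pos: [0.4918, -0.2624, 0.2103]
eef_rot: [1.598, 0.896, -1.603]
wrist_force: [0.7, -0.4, -2.3]
grip_width: 0.157
```

step_arm([
  [[0.016,0.029,0,0,0,-0.06,-1],[0.016,0.029,0,0,0,-0.06,-1],[0.016,0.029,0,0,0,-0.06,-1],[0.016,0.029,0,0,0,-0.06,-1],[0.016,0.029,0,0,0,-0.06,-1]],
])

```text
t: 16.05
ee_pos: [0.5717, -0.1174, 0.2101]
eef_rot: [1.795, 0.678, -1.806]
wrist_force: [0.2, -0.4, -1.8]
grip_width: 0.154
```

step_arm([
  [[0.016,0.029,0,0,0,-0.06,-1],[0.016,0.029,0,0,0,-0.06,-1],[0.016,0.029,0,0,0,-0.06,-1],[0.012,0.02,0,0,0,-0.06,-1],[0.006,0.01,0,0,0,-0.06,-1]],
])

```text
t: 16.47
ee_pos: [0.6384, 0.001, 0.2098]
eef_rot: [1.98, 0.426, -1.991]
wrist_force: [0.4, -0.9, -2.3]
grip_width: 0.154
```

step_arm([
  [[0,0,0,0,0,0,-1],[0,0,0,0,0,0,-1],[0,0,0,0,0,0,-1],[0,0,0,0,0,0,-1],[0,0,0,0,0,0,-1]],
])

```text
t: 16.88
ee_pos: [0.6378, -0.0037, 0.2119]
eef_rot: [1.981, 0.423, -1.989]
wrist_force: [0.0, -0.7, -2.8]
grip_width: 0.156
```

```bash
python3 - <<'E'
from h import *
togo(.654,.022,.2,-2.735); w=snap('wrist','w13.png'); t=snap('top','t13.png'); s=snap('side','s13.png')
cv2.imwrite('pics/s13a.png',cv2.resize(s['color'][110:240,260:400],None,fx=4,fy=4,interpolation=cv2.INTER_CUBIC)[:,:,::-1])
w6=load('w6'); cv2.imwrite('pics/w6l.png',cv2.resize(w6['color'][135:270,110:280],None,fx=4,fy=4,interpolation=cv2.INTER_CUBIC)[:,:,::-1])
E
```

```text
t 16.8833 d [ 0.0162  0.0257 -0.0119] tilt [ 0.0054 -0.0029  0.    ] jaw -2.7174 dyaw -0.0176 F [ 0.  -0.7 -2.8] T [ 0.01  0.12 -0.03] q [-0.18  0.58  1.43 -0.01  1.13  2.54] ee [ 0.6378 -0.0037  0.2119] grip 0.156
```

View pics/w13.png

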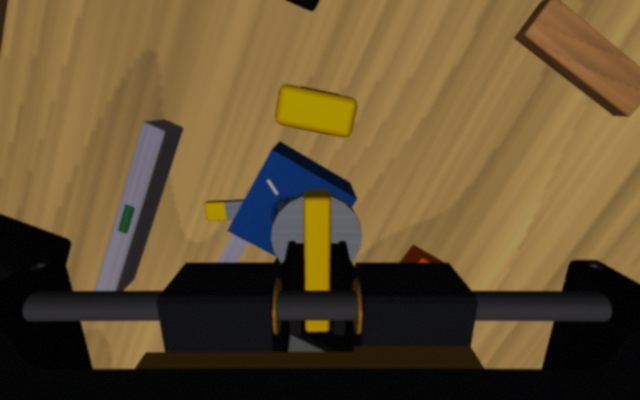

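View pics/s13a.png

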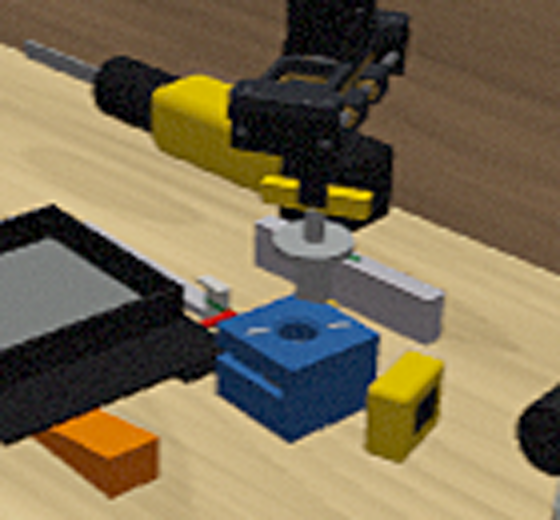

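View pics/w6l.png

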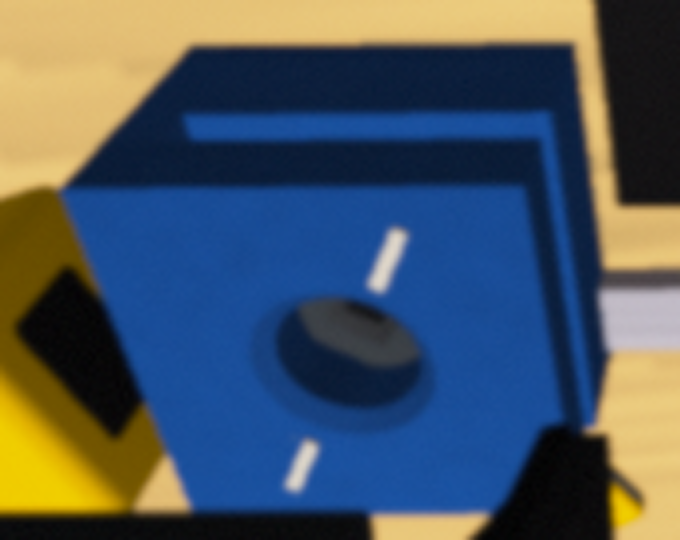

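```bash
python3 - <<'E'
from h import *
w6=load('w6'); p=plane(w6,[(209.5,192.5),(183.75,257.5),(204,207.5),(188,246)],.065); print(p.round(4)); print('mouth w6',p[:2].mean(0),p[2:].mean(0),np.linalg.norm(p[0]-p[1]),np.arctan2(*(p[1]-p[0])[[1,0]]), 'fix pred',fromfix([.125,-.055,.065]))
D=dep(w6,[(160,200),(200,185),(235,200)]); print('z lock',D[:,2])
w7=load('w7')
# w13: key bar ends and lock in same image
im=load('w13'); 
zb=np.median(dep(im,[(317,v) for v in range(200,240,5)])[:,2]); print('bar top z',zb)
e=plane(im,[(317.3,190.5),(317.3,331.5)],zb); print('bar ends',e.round(4),e.mean(0),np.linalg.norm(e[0]-e[1]),'yaw',np.arctan2(*(e[0]-e[1])[[1,0]]))
print('index outer end',plane(im,[(267.5,180)],.065), 'pred',fromfix([.125+.04*np.cos(-.5),-.055+.04*np.sin(-.5),.065]))
cv2.imwrite('pics/w13a.png',cv2.resize(im['color'][130:270,195:375],None,fx=4,fy=4,interpolation=cv2.INTER_CUBIC)[:,:,::-1])
E
```

```text
[[ 0.6192  0.0454  0.065 ]
 [ 0.6858 -0.      0.065 ]
 [ 0.633   0.0364  0.065 ]
 [ 0.6725  0.0088  0.065 ]]
mouth w6 [0.652506   0.02269658 0.065     ] [0.65271912 0.0225907  0.065     ] 0.08058883016413314 -0.5986294031540331 fix pred [[0.6539322  0.02213785 0.065     ]]
z lock [0.06446653 0.06496477 0.06396521]
bar top z 0.19855562487590342
bar ends [[ 0.6547 -0.042   0.1986]
 [ 0.6207  0.0332  0.1986]] [ 0.63771366 -0.00439507  0.19855562] 0.08257821251009977 yaw -1.1471730296764722
index outer end [[6.84362315e-01 2.63848397e-04 6.50000000e-02]] pred [[ 0.6866262  -0.00090781  0.065     ]]
```

View pics/w13a.png

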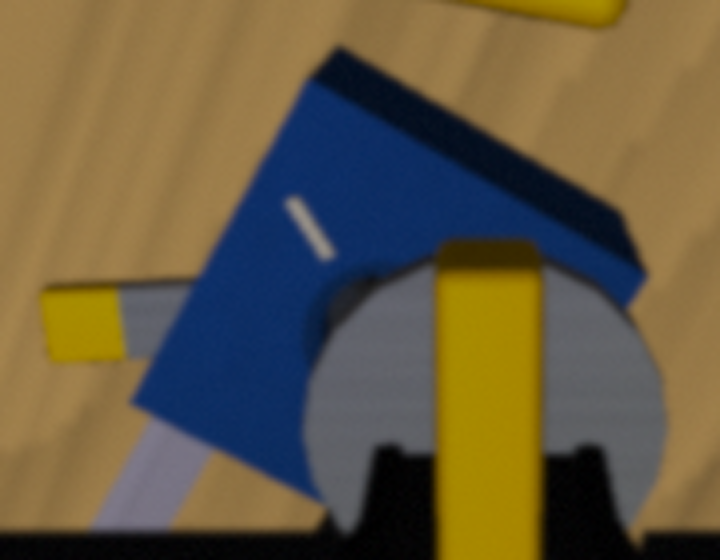

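```bash
python3 - <<'E'
from h import *
im=load('w13'); g=im['color'].astype(int)
print([(v,g[v,317].tolist()) for v in list(range(186,204))]); print([(v,g[v,317].tolist()) for v in range(322,338)])
for a in (196.8,198,199): 
    e=plane(im,[(317.3,a),(317.3,331.5)],.1986); print(a,np.linalg.norm(e[0]-e[1]),e.mean(0))
row=g[225]; print([(u,row[u].tolist()) for u in range(300,334,1) if row[u][0]>140][:1],[(u) for u in range(300,334) if row[u][0]>120])
# collar edge arc circle fit on plane of collar top
zc=.1986-.042
gray=[]
pts=np.array([(271.8,235),(275.5,215),(361,235),(357,215),(285,203),(347.5,203),(272.5,243)],float)
w=plane(im,pts,zc)[:,:2]
from scipy.optimize import least_squares
r=least_squares(lambda p:np.hypot(w[:,0]-p[0],w[:,1]-p[1])-.03,[.638,-.004]); print('collar',r.x,r.fun.round(4))
E
```

```text
[(186, [11, 42, 94]), (187, [12, 42, 93]), (188, [21, 43, 84]), (189, [35, 42, 57]), (190, [49, 40, 25]), (191, [52, 39, 0]), (192, [55, 41, 0]), (193, [54, 40, 0]), (194, [55, 39, 0]), (195, [56, 41, 0]), (196, [66, 49, 0]), (197, [91, 68, 0]), (198, [121, 91, 0]), (199, [142, 109, 0]), (200, [152, 122, 0]), (201, [161, 132, 0]), (202, [166, 137, 0]), (203, [168, 138, 0])]
[(322, [164, 128, 0]), (323, [166, 130, 0]), (324, [167, 130, 0]), (325, [167, 130, 0]), (326, [166, 130, 0]), (327, [168, 131, 0]), (328, [167, 131, 0]), (329, [165, 129, 0]), (330, [152, 118, 0]), (331, [119, 90, 0]), (332, [69, 51, 0]), (333, [26, 18, 2]), (334, [7, 5, 4]), (335, [1, 2, 2]), (336, [4, 4, 3]), (337, [2, 2, 0])]
196.8 0.07934104905457717 [ 0.63706332 -0.00295227  0.1986    ]
198 0.07872454410452993 [ 0.6369366  -0.00267127  0.1986    ]
199 0.07820969169774619 [ 0.63683078 -0.0024366   0.1986    ]
[(305, [148, 117, 0])] [304, 305, 306, 307, 308, 309, 310, 311, 312, 313, 314, 315, 316, 317, 318, 319, 320, 321, 322, 323, 324, 325, 326, 327, 328, 329]
collar [ 0.63755776 -0.00342828] [-0.0008  0.     -0.001  -0.0003  0.0002 -0.0001 -0.0007]
```

step_arm([
  [[0.0075,0.013,0,0.0054,-0.0029,-0.015,-1],[0.0073,0.013,0,0,0,-0.015,-1],[0,0,-0.01,0,0,0,-1],[0,0,-0.01,0,0,0,-1],[0,0,-0.01,0,0,0,-1]],
])

```text
t: 17.45
ee_pos: [0.6524, 0.023, 0.1809]
eef_rot: [2.003, 0.401, -2.005]
wrist_force: [-0.5, -0.5, -2.4]
grip_width: 0.157
```

step_arm([
  [[0,0,0,0,0,0,-1],[0,0,0,0,0,0,-1],[0,0,0,0,0,0,-1],[0,0,0,0,0,0,-1],[0,0,0,0,0,0,-1]],
])

```text
t: 17.87
ee_pos: [0.6536, 0.0232, 0.1828]
eef_rot: [2.006, 0.401, -2.002]
wrist_force: [1.1, -0.0, -2.6]
grip_width: 0.152
```

```bash
python3 - <<'E'
from h import *
togo(.6526,.0223,.18,-2.75); im=snap('wrist','w14.png'); s=snap('side','s14.png')
cv2.imwrite('pics/s14a.png',cv2.resize(s['color'][140:230,280:390],None,fx=6,fy=6,interpolation=cv2.INTER_CUBIC)[:,:,::-1])
cv2.imwrite('pics/w14a.png',cv2.resize(im['color'][100:270,195:415],None,fx=3.5,fy=3.5,interpolation=cv2.INTER_CUBIC)[:,:,::-1])
E
```

```text
t 17.8667 d [-0.001  -0.0009 -0.0028] tilt [0.0002 0.0022 0.    ] jaw -2.7465 dyaw -0.0035 F [ 1.1 -0.  -2.6] T [0.02 0.14 0.  ] q [-0.14  0.63  1.41  0.    1.09  2.61] ee [0.6536 0.0232 0.1828] grip 0.152
```

View pics/w14a.png

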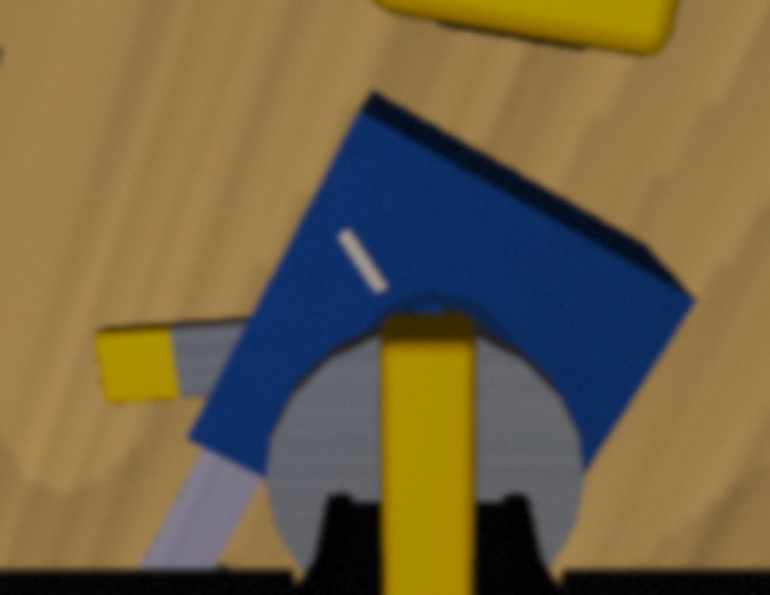

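View pics/s14a.png

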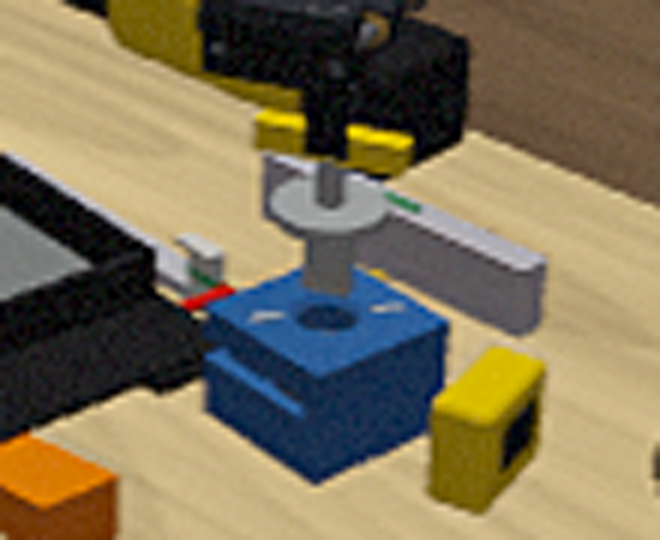

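```bash
python3 - <<'E'
from h import *
im=load('w14'); s=load('s14')
e=plane(im,[(195+343/3.5,100+231/3.5),(195+382/3.5,100+291/3.5)],.065); d=(e[1]-e[0])/np.linalg.norm(e[1]-e[0]); print('idx',e.round(4),np.linalg.norm(e[1]-e[0]),np.arctan2(-d[1],-d[0])); u=np.array([np.cos(-.614),np.sin(-.614),0]); print('mouth from idx',e[0]-.04*u)
zb=np.median(dep(im,[(317,v) for v in range(202,240,4)])[:,2]); print('bartop',zb)
g=im['color'].astype(int); 
col=g[180:205,317,0]; print([(180+i,int(c)) for i,c in enumerate(col)])
b=plane(im,[(317.3,197.2),(317.3,331.5)],zb); print(b.mean(0),np.linalg.norm(b[0]-b[1]))
ztip=zb-.095; print('tip z',ztip)
k=lambda p:(280+p[0]/6,140+p[1]/6)
print('side: mouth',plane(s,[k((327,317))],.065),'tip corners',plane(s,[k((304,290)),k((353,294))],ztip), 'mid',plane(s,[k((329,292))],ztip))
E
```

```text
idx [[ 6.844e-01 -4.000e-04  6.500e-02]
 [ 6.709e-01  9.400e-03  6.500e-02]] 0.01668667735144652 -0.6215437407196148
mouth from idx [0.65175235 0.02269406 0.065     ]
bartop 0.16971408905060914
[(180, 12), (181, 14), (182, 11), (183, 12), (184, 13), (185, 13), (186, 12), (187, 14), (188, 23), (189, 36), (190, 48), (191, 54), (192, 57), (193, 56), (194, 57), (195, 58), (196, 69), (197, 95), (198, 124), (199, 144), (200, 156), (201, 165), (202, 169), (203, 170), (204, 171)]
[0.65295468 0.02405333 0.16971409] 0.0791335112619337
tip z 0.07471408905060914
side: mouth [[0.64676017 0.01767577 0.065     ]] tip corners [[0.64604337 0.03351233 0.07471409]
 [0.66106856 0.01317632 0.07471409]] mid [[0.65374903 0.0231534  0.07471409]]
```

step_arm([
  [[-0.001,-0.001,-0.004,0,0,0,-1],[0,0,-0.005,0,0,0,-1],[0,0,-0.005,0,0,0,-1],[0,0,-0.004,0,0,0,-1],[0,0,0,0,0,0,-1]],
])

```text
t: 18.38
ee_pos: [0.6513, 0.0226, 0.1626]
eef_rot: [2.003, 0.402, -2.006]
wrist_force: [-0.6, -0.0, -3.3]
grip_width: 0.156
```

```bash
python3 - <<'E'
from h import *
togo(.6526,.0222,.16,-2.75); s=snap('side','s15.png')
cv2.imwrite('pics/s15a.png',cv2.resize(s['color'][140:230,280:390],None,fx=6,fy=6,interpolation=cv2.INTER_CUBIC)[:,:,::-1])
E
```

```text
t 18.3833 d [ 0.0013 -0.0004 -0.0026] tilt [-0.0004 -0.0018 -0.    ] jaw -2.7463 dyaw -0.0037 F [-0.6 -0.  -3.3] T [ 0.05  0.15 -0.  ] q [-0.14  0.66  1.43  0.    1.05  2.61] ee [0.6513 0.0226 0.1626] grip 0.156
```

View pics/s15a.png

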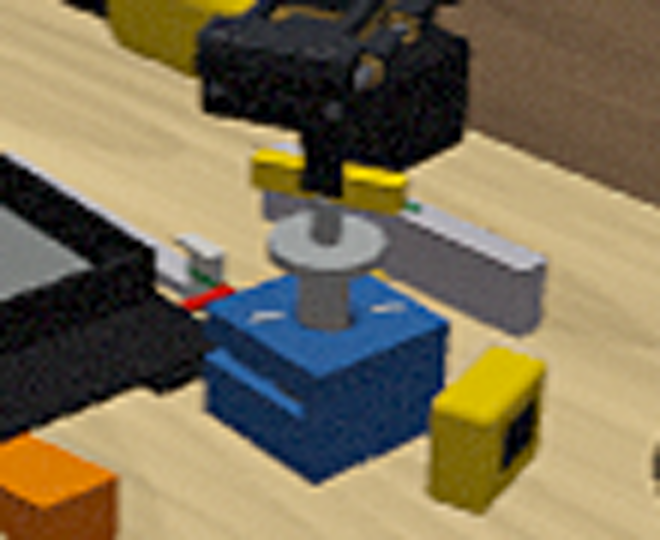

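step_arm([
  [[0,0,-0.005,0,0,0,-1],[0,0,-0.005,0,0,0,-1],[0,0,-0.005,0,0,0,-1],[0,0,-0.002,0,0,0,-1],[0,0,0,0,0,0,-1]],
])

```text
t: 18.85
ee_pos: [0.6516, 0.0226, 0.1462]
eef_rot: [2.004, 0.402, -2.005]
wrist_force: [-1.0, 1.2, -3.7]
grip_width: 0.158
```

step_arm([
  [[0,0,-0.001,0,0,0,-1],[0,0,-0.001,0,0,0,-1],[0,0,-0.001,0,0,0,-1],[0,0,0,0,0,0,-1],[0,0,0,0,0,0,-1]],
])

```text
t: 19.27
ee_pos: [0.6523, 0.0225, 0.1443]
eef_rot: [2.006, 0.401, -2.003]
wrist_force: [-1.6, 0.1, -1.9]
grip_width: 0.157
```

step_arm([
  [[0,0,-0.001,0,0,0,-1],[0,0,0,0,0,0,-1],[0,0,-0.001,0,0,0,-1],[0,0,0,0,0,0,-1],[0,0,0,0,0,0,-1]],
])

```text
t: 19.68
ee_pos: [0.6522, 0.0225, 0.1421]
eef_rot: [2.005, 0.401, -2.003]
wrist_force: [-0.7, -0.4, -1.9]
grip_width: 0.155
```

step_arm([
  [[0,0,-0.001,0,0,0,-1],[0,0,0,0,0,0,-1],[0,0,0,0,0,0,-1],[0,0,0,0,0,0,-1],[0,0,0,0,0,0,-1]],
])

```text
t: 20.1
ee_pos: [0.6524, 0.0225, 0.1413]
eef_rot: [2.006, 0.401, -2.003]
wrist_force: [-0.2, 0.4, -1.9]
grip_width: 0.153
```

step_arm([
  [[0,0,-0.001,0,0,0,-1],[0,0,0,0,0,0,-1],[0,0,-0.001,0,0,0,-1],[0,0,0,0,0,0,-1],[0,0,0,0,0,0,-1]],
])

```text
t: 20.52
ee_pos: [0.653, 0.0222, 0.1409]
eef_rot: [2.007, 0.4, -2.001]
wrist_force: [-1.4, -1.2, 7.0]
grip_width: 0.157
```

step_arm([
  [[0,0,-0.001,0,0,0,-1],[0,0,0,0,0,0,-1],[0,0,0,0,0,0,-1],[0,0,0,0,0,0,-1],[0,0,0,0,0,0,-1]],
])

```text
t: 20.93
ee_pos: [0.6533, 0.0221, 0.1407]
eef_rot: [2.008, 0.4, -2.0]
wrist_force: [-1.9, -0.1, 9.8]
grip_width: 0.158
```

step_arm([
  [[0,0,0.001,0,0,0.04,-1],[0,0,0,0,0,0.04,-1],[0,0,0,0,0,0.04,-1],[0,0,0,0,0,0,-1],[0,0,0,0,0,0,-1]],
])

```text
t: 21.35
ee_pos: [0.6535, 0.0223, 0.1409]
eef_rot: [1.936, 0.508, -1.927]
wrist_force: [0.7, -0.8, 6.3]
grip_width: 0.157
```

step_arm([
  [[0,0,0,0,0,0.04,-1],[0,0,0,0,0,0.04,-1],[0,0,0,0,0,0.04,-1],[0,0,0,0,0,0,-1],[0,0,0,0,0,0,-1]],
])

```text
t: 21.77
ee_pos: [0.6539, 0.0225, 0.141]
eef_rot: [1.862, 0.609, -1.851]
wrist_force: [0.9, 1.0, 6.7]
grip_width: 0.155
```

step_arm([
  [[0,0,0,0,0,0.04,-1],[0,0,0,0,0,0.04,-1],[0,0,0,0,0,0.04,-1],[0,0,0,0,0,0,-1],[0,0,0,0,0,0,-1]],
])

```text
t: 22.18
ee_pos: [0.6542, 0.0226, 0.141]
eef_rot: [1.785, 0.704, -1.774]
wrist_force: [1.0, -0.4, 6.0]
grip_width: 0.153
```

step_arm([
  [[0,0,0,0,0,0.04,-1],[0,0,0,0,0,0.04,-1],[0,0,0,0,0,0.04,-1],[0,0,0,0,0,0,-1],[0,0,0,0,0,0,-1]],
])

```text
t: 22.6
ee_pos: [0.6518, 0.0226, 0.1389]
eef_rot: [1.701, 0.796, -1.701]
wrist_force: [0.2, -0.2, -2.9]
grip_width: 0.153
```

```bash
python3 - <<'E'
from h import *
togo(.6526,.0222,.16,-2.75)
E
```

```text
t 22.6 d [ 0.0008 -0.0004  0.0211] tilt [-0.0005  0.0001  0.    ] jaw -2.2671 dyaw -0.4829 F [ 0.2 -0.2 -2.9] T [-0.04  0.11 -0.04] q [-0.14  0.69  1.45  0.    1.01  2.13] ee [0.6518 0.0226 0.1389] grip 0.153
```

step_arm([
  [[0,0,-0.001,0,0,0,-1],[0,0,-0.001,0,0,0,-1],[0,0,0,0,0,0,-1],[0,0,0,0,0,0,-1],[0,0,0,0,0,0,-1]],
])

```text
t: 23.02
ee_pos: [0.6519, 0.0224, 0.1367]
eef_rot: [1.701, 0.796, -1.701]
wrist_force: [0.6, -1.3, -2.7]
grip_width: 0.159
```

step_arm([
  [[0,0,0,0,0,0.03,-1],[0,0,0,0,0,0.03,-1],[0,0,0,0,0,0,-1],[0,0,0,0,0,0,-1],[0,0,0,0,0,0,-1]],
])

```text
t: 23.43
ee_pos: [0.652, 0.0225, 0.1371]
eef_rot: [1.661, 0.838, -1.66]
wrist_force: [-0.2, -0.0, -3.2]
grip_width: 0.158
```

step_arm([
  [[0,0,-0.001,0,0,0,-1],[0,0,-0.001,0,0,0,-1],[0,0,-0.001,0,0,0,-1],[0,0,0,0,0,0,-1],[0,0,0,0,0,0,-1]],
])

```text
t: 23.85
ee_pos: [0.6521, 0.0225, 0.134]
eef_rot: [1.661, 0.839, -1.659]
wrist_force: [-0.9, -0.8, -3.2]
grip_width: 0.157
```

step_arm([
  [[0,0,-0.001,0,0,0,-1],[0,0,-0.001,0,0,0,-1],[0,0,-0.001,0,0,0,-1],[0,0,0,0,0,0,-1],[0,0,0,0,0,0,-1]],
])

```text
t: 24.27
ee_pos: [0.6521, 0.0225, 0.131]
eef_rot: [1.661, 0.839, -1.659]
wrist_force: [0.7, 0.1, -2.9]
grip_width: 0.157
```

step_arm([
  [[0,0,-0.001,0,0,0,-1],[0,0,-0.001,0,0,0,-1],[0,0,-0.001,0,0,0,-1],[0,0,0,0,0,0,-1],[0,0,0,0,0,0,-1]],
])

```text
t: 24.68
ee_pos: [0.6522, 0.0225, 0.128]
eef_rot: [1.661, 0.839, -1.659]
wrist_force: [-0.6, -0.2, -2.7]
grip_width: 0.152
```

step_arm([
  [[0,0,-0.001,0,0,0,-1],[0,0,-0.001,0,0,0,-1],[0,0,0,0,0,0,-1],[0,0,0,0,0,0,-1],[0,0,0,0,0,0,-1]],
])

```text
t: 25.1
ee_pos: [0.6525, 0.0227, 0.1275]
eef_rot: [1.662, 0.838, -1.658]
wrist_force: [-2.1, 1.2, 6.2]
grip_width: 0.156
```

step_arm([
  [[0,0,0,0,0,0.06,-1],[0,0,0,0,0,0.06,-1],[0,0,0,0,0,0.06,-1],[0,0,0,0,0,0.06,-1],[0,0,0,0,0,0.06,-1]],
])

```text
t: 25.52
ee_pos: [0.6522, 0.0225, 0.1275]
eef_rot: [1.451, 1.033, -1.449]
wrist_force: [-2.7, -0.4, 5.8]
grip_width: 0.162
```

step_arm([
  [[0,0,0,0,0,0.06,-1],[0,0,0,0,0,0.06,-1],[0,0,0,0,0,0.06,-1],[0,0,0,0,0,0.06,-1],[0,0,0,0,0,0.06,-1]],
])

```text
t: 25.93
ee_pos: [0.6522, 0.0224, 0.1275]
eef_rot: [1.235, 1.193, -1.233]
wrist_force: [-3.6, 0.7, 6.1]
grip_width: 0.153
```

step_arm([
  [[0,0,0,0,0,0.06,-1],[0,0,0,0,0,0.06,-1],[0,0,0,0,0,0.06,-1],[0,0,0,0,0,0.06,-1],[0,0,0,0,0,0.06,-1]],
])

```text
t: 26.35
ee_pos: [0.6521, 0.0224, 0.1275]
eef_rot: [1.011, 1.324, -1.01]
wrist_force: [-3.1, -0.3, 6.2]
grip_width: 0.155
```

```bash
python3 - <<'E'
from h import *
togo(.6526,.0222,.16,-2.75); im=snap('wrist','w16.png'); s=snap('side','s16.png'); t=snap('top','t16.png')
cv2.imwrite('pics/s16a.png',cv2.resize(s['color'][140:240,260:390],None,fx=6,fy=6,interpolation=cv2.INTER_CUBIC)[:,:,::-1])
E
```

```text
t 26.35 d [ 0.0005 -0.0002  0.0325] tilt [-0.0009  0.0004  0.    ] jaw -1.3042 dyaw -1.4458 F [-3.1 -0.3  6.2] T [-0.32  0.63 -0.33] q [-0.14  0.7   1.46  0.    0.98  1.17] ee [0.6521 0.0224 0.1275] grip 0.155
```

View pics/w16.png

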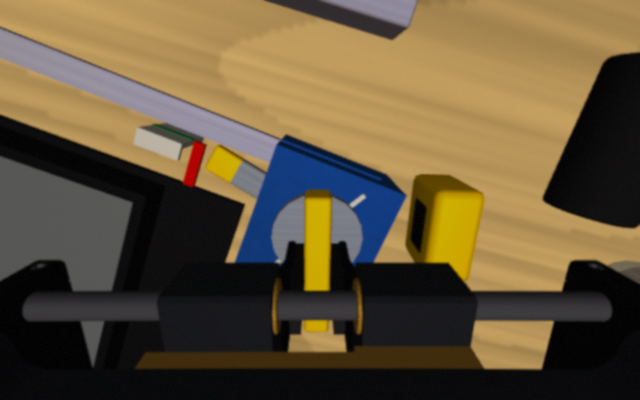

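View pics/s16a.png

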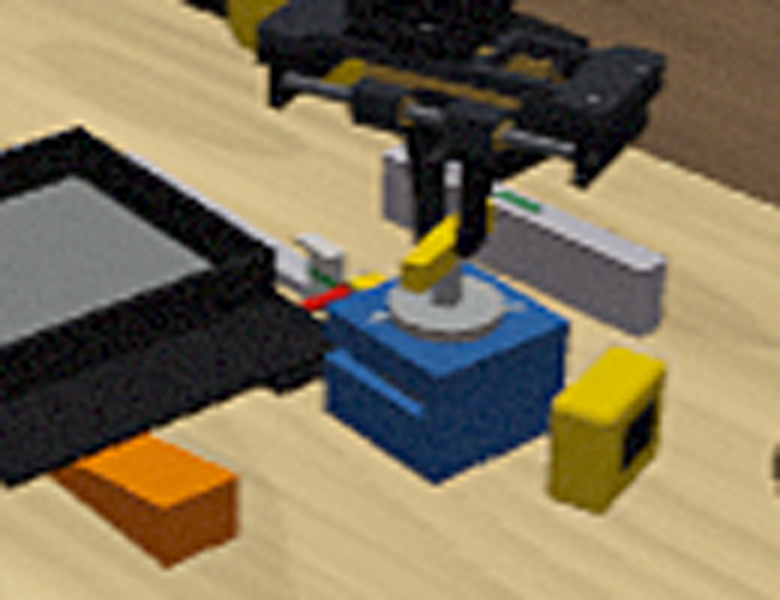

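step_arm([
  [[0,0,0,0,0,0.05,-1],[0,0,0,0,0,0.05,-1],[0,0,0,0,0,0.05,-1],[0,0,0,0,0,0,-1],[0,0,0,0,0,0,-1]],
])

```text
t: 26.92
ee_pos: [0.6522, 0.0224, 0.1275]
eef_rot: [0.9, 1.377, -0.898]
wrist_force: [-2.5, 0.3, 6.2]
grip_width: 0.161
```

```bash
python3 - <<'E'
from h import *
togo(.6526,.0222,.16,-2.75); im=snap('wrist','w17.png')
E
```

```text
t 26.9167 d [ 0.0004 -0.0002  0.0325] tilt [-0.0008  0.0004  0.    ] jaw -1.1566 dyaw -1.5934 F [-2.5  0.3  6.2] T [-0.29  0.66 -0.14] q [-0.14  0.7   1.46  0.    0.98  1.02] ee [0.6522 0.0224 0.1275] grip 0.161
```

View pics/w17.png

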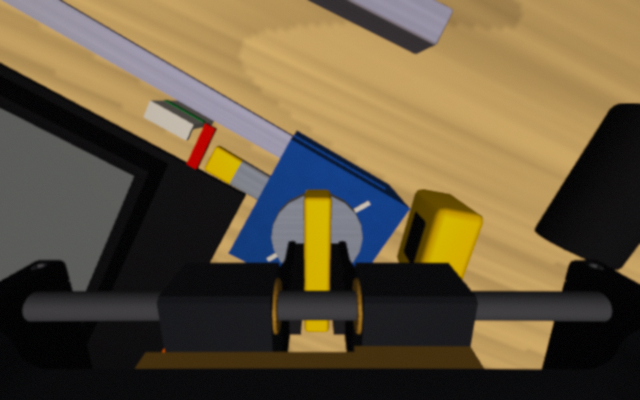

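```bash
cat >> h.py <<'E'
def dogang(im,roi):
    m=mask(im,(20,150,90),(34,255,255),roi); m=cv2.erode(m,np.ones((3,3))); ys,xs=np.nonzero(m); D=tofix(dep(im,np.c_[xs,ys])); p=np.median(D,0); v=p[:2]-[.125-.001,-.055+.001]
    print('dog tip fix',p.round(4),'ang',(np.arctan2(v[1],v[0])-np.pi/2).round(3),'len',np.linalg.norm(v).round(4),len(xs))
E
python3 - <<'E'
from h import *
dogang(load('w16'),(200,135,260,195)); dogang(load('w17'),(200,135,260,195))
E
```

```text
dog tip fix [0.1383 0.0219 0.0434] ang -0.186 len 0.0772 728
dog tip fix [0.126  0.0233 0.0432] ang -0.025 len 0.0773 745
```

step_arm([
  [[0,0,0,0,0,0.04,-1],[0,0,0,0,0,0.04,-1],[0,0,0,0,0,0.04,-1],[0,0,0,0,0,0,-1],[0,0,0,0,0,0,-1]],
])

```text
t: 27.38
ee_pos: [0.6522, 0.0224, 0.1275]
eef_rot: [0.81, 1.416, -0.808]
wrist_force: [-2.4, -0.1, 6.3]
grip_width: 0.154
```

```bash
python3 - <<'E'
from h import *
togo(.6526,.0222,.16,-2.75); im=snap('wrist','w18.png'); dogang(im,(180,135,260,200))
E
```

```text
t 27.3833 d [ 0.0004 -0.0002  0.0325] tilt [-0.0014  0.0003  0.    ] jaw -1.0385 dyaw -1.7115 F [-2.4 -0.1  6.3] T [-0.18  0.61 -0.54] q [-0.14  0.7   1.46  0.    0.98  0.9 ] ee [0.6522 0.0224 0.1275] grip 0.154
dog tip fix [0.1239 0.0234 0.0432] ang 0.001 len 0.0774 744
```

step_arm([
  [[0,0,0.001,0,0,-0.03,-1],[0,0,0,0,0,0,-0.2],[0,0,0,0,0,0,-0.2],[0,0,0,0,0,0,-0.2],[0,0,0,0,0,0,-0.2]],
])

```text
t: 27.85
ee_pos: [0.6526, 0.0225, 0.1273]
eef_rot: [0.831, 1.407, -0.829]
wrist_force: [-0.1, 0.6, 0.1]
grip_width: 0.355
```

step_arm([
  [[0,0,0.01,0,0,0,-0.2],[0,0,0.02,0,0,0,-0.2],[0,0,0.03,0,0,0,-0.2],[0,0,0.04,0,0,0,-0.2],[-0.02,0,0.04,0,0,0,-0.2]],
])

```text
t: 28.27
ee_pos: [0.6364, 0.0221, 0.2666]
eef_rot: [0.832, 1.403, -0.827]
wrist_force: [0.9, 0.4, 0.5]
grip_width: 0.397
```

step_arm([
  [[-0.04,-0.02,0.02,0,0,0,-0.2],[-0.04,-0.02,0,0,0,0,-0.2],[-0.04,-0.02,0,0,0,0,-0.2],[0,0,0,0,0,0,-0.2],[0,0,0,0,0,0,-0.2]],
])

```text
t: 28.68
ee_pos: [0.523, -0.0322, 0.2824]
eef_rot: [0.832, 1.407, -0.831]
wrist_force: [1.1, 0.7, 1.4]
grip_width: 0.402
```

```bash
python3 - <<'E'
from h import *
togo(.6526,.0222,.16,-2.75); im=snap('wrist','w19.png'); s=snap('side','s19.png')
cv2.imwrite('pics/s19a.png',cv2.resize(s['color'][140:240,260:390],None,fx=6,fy=6,interpolation=cv2.INTER_CUBIC)[:,:,::-1])
E
```

```text
t 28.6833 d [ 0.1296  0.0544 -0.1224] tilt [-0.0012 -0.0002 -0.    ] jaw -1.0682 dyaw -1.6818 F [1.1 0.7 1.4] T [-0.05  0.07  0.02] q [-0.28  0.35  1.64  0.    1.16  0.79] ee [ 0.523  -0.0322  0.2824] grip 0.402
```

View pics/w19.png

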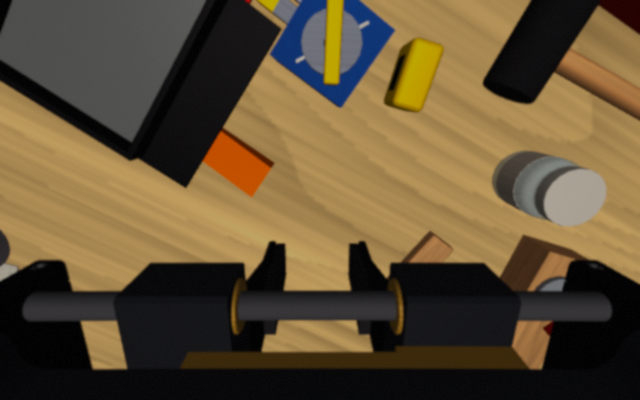

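View pics/s19a.png

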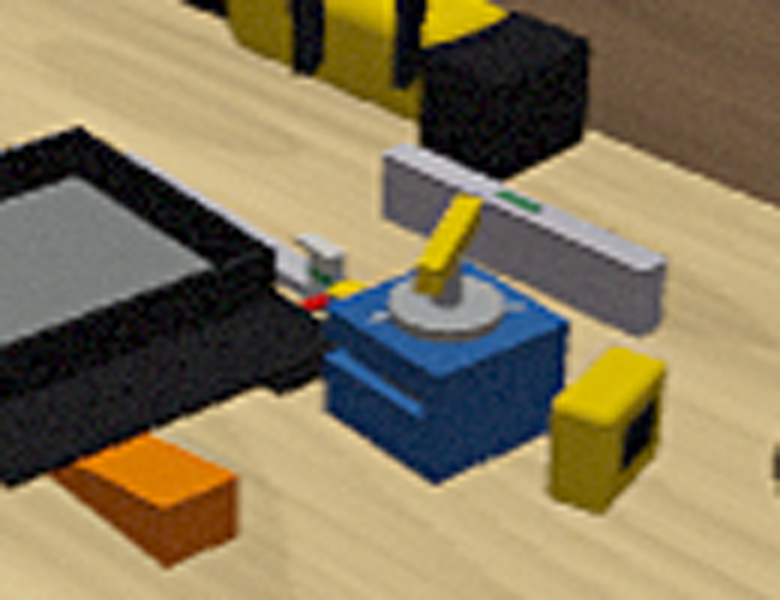

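```bash
python3 - <<'E'
from h import *
for n in ('w16','w17','w18'):
    im=load(n); m=mask(im,(0,180,100),(6,255,255),(150,90,260,200))|mask(im,(174,180,100),(180,255,255),(150,90,260,200)); m=cv2.erode(m,np.ones((3,3))); ys,xs=np.nonzero(m); D=tofix(dep(im,np.c_[xs,ys])); D=D[D[:,2]>.015]; print(n,len(D),np.median(D,0).round(4),'z pct',np.percentile(D[:,2],[10,50,90]).round(4))
    L=dep(im,[(318+k,150+j) for k in (0,) for j in (0,)]); 
    # bench height check & lock top
    b=np.median(dep(im,[(u,v) for u in range(480,520,8) for v in range(60,110,10)])[:,2]); print(' bench z',b.round(4))
E
```

```text
w16 382 [0.1256 0.0449 0.0282] z pct [0.0273 0.0282 0.0291]
 bench z -0.0009
w17 387 [0.1255 0.045  0.0282] z pct [0.0273 0.0282 0.0291]
 bench z -0.0009
w18 398 [0.1256 0.045  0.0281] z pct [0.0272 0.0281 0.0289]
 bench z -0.0007
```

```bash
python3 - <<'E'
from h import *
print(bot.sign_off())
E
```

```text
the job is handed in; nothing more can be done
None
```

I finished the job and handed it in at about 28.7 s of robot time. The hand-in reports no verdict.

- **Wedge:** I picked up the orange wedge and laid it in line with fixture x = -50 mm. I slid it in thin end first to 91 mm, read the gauge, pushed it 13 mm further and let go. The pointer centre now stands at about 25.7 mm against the band middle at 25.9 mm. The depth readings carry about 1 mm of error, and the pointer read the same before and after the dog swung over.
- **Key:** I took the yellow key from the rack and set it in the blue lock. I turned it under light pressure, mostly about 9 N and briefly 12 N rather than the 5 N given, and it dropped during one sweep in one direction. It went down 13.4 mm from its first contact with the core until the collar was flush.
- **Dog:** I turned the key anticlockwise until the dog reached its stop. The dog measured 0.001 rad from the fixture's +y, and the turning torque rose at the stop. I eased the key back 0.03 rad, opened the gripper and moved clear. The last side picture shows the collar flush and the key still in the lock.

- **Disagreements:** The key slipped about 10 mm down in the grip when I lifted it, but held after that. An early side and top camera estimate put the gauge plate 5 to 10 mm nearer, so I used the wrist camera's depth readings instead. The pointer measured y ≈ 45 mm rather than the 55 mm implied; I did not find out why.
- **Not checked:** After the last 13 mm push I judged the pointer from wrist depth readings and a side view, and did not repeat the close view of the gauge face.

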